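# Feed a blank under the press guard to the die stop

### The job

Load the loose aluminium blank into the little lever press: with the push stick, never with the fingers, bring it square along the fence, feed it through the low opening of the guard, under the sprung roller inside, until it bears firmly against the die stop hidden in there. The stop is only clamped by a screw, so press it home gently and do not shift it. Leave the blank against the stop, lay the stick flat on the bench beside the press, and disturb nothing else.

Things in the scene. Friction and masses are not known exactly. Their poses are not given: they have to be found in the camera images.
- press: Bench lever press with a tunnel guard, bolted down. Its +y axis is the feed direction (through the guard), +x points away from the robot. Origin: on the bench below the guard's mouth. Bed: flat steel, 22 mm above the bench, y = -170 to +140 mm, x = -60 to +45 mm. Column, head and lever stand over y = +75 to +170 mm, up to 285 mm high.
- fence_end (a point): The end nearest the operator of the fence, a straight bar on the far side of the bed: point on its inner face (press x = +21 mm, y = -165 mm) at bed height. The fence runs from here along press +y into the guard and stands 10 mm above the bed. Axes as the press.
- guard_mouth (a point): Middle of the guard's opening, on the bed (press x = -1, y = 0). The opening is 14 mm high and 44 mm wide (press x = -23 to +21 mm); the guard is a closed tunnel 135 mm long. At the near side of the mouth stands a flared lead-in, 12 mm high, out to 25 mm before the mouth, opening toward the robot. Axes as the press.
- roller_place (a point): Under the sprung idle roller inside the guard, 70 mm past the mouth and 6 mm above the bed. Getting the blank's front edge under it takes about 7 to 13 N on the stick; after that the blank drags with 2 to 9 N. Beyond it is the die stop: its face is set somewhere between 87 and 123 mm past the mouth (not told). Only a screw clamps it: over about 12 N from the blank it slips.
- blank: The loose aluminium blank, 40 mm (its x) by 70 mm (its y, the feed direction) by 8 mm thick, lying flat on the press bed before the guard, a little off the fence and askew. Origin: centre of its underside. (Similar blanks lie in the black tray at the back: not needed.)
- blank_nose (a point): The middle of the blank's front end face (35 mm ahead of its centre along its +y, 4 mm above its underside)
- stick_grip (a point): The place to hold the wooden push stick: centre of its upright handle, 42 mm above the stick's underside. The handle is 18 mm thick (stick's x), 56 mm long (stick's y), from 9 to 75 mm above the underside. Axes as those of the stick: +y points along the stick to its toe, z up
- push_stick: The wooden push stick lying flat on the bench, about 0.13 kg: a straight bar 30 mm wide (x), 9 mm thick, 195 mm long, from 45 mm behind to 150 mm ahead (+y) of the origin, with the upright handle over the origin. Origin: underside of the bar, below the handle's centre. The square toe end at y = +150 mm pushes; it fits under the guard, the hand does not
- calliper: Digital calliper lying on the bench, 165 x 56 x 13 mm; a bystander. Origin: centre of its underside
- screw_cup: Small steel cup, 45 mm across, 18 mm high; a bystander. Origin: centre of its underside
- setting_block: Steel setting block, 25 x 50 x 38 mm; a bystander. Origin: centre of its underside
Mind the look-alikes: they are no part of the job. What is shaped like the blank but brown or purple is not meant.

How it is judged (in metres and radians):
On the way:
1. the stick presses the blank home against the die stop (more than 2 N on the stop) (contact force between blank and die_stop above 2 N and contact force between push_stick and blank above 2 N), for 0.1 s.
At the end, for the whole second after the job is handed in: The blank lies flat on the bed inside the guard, along the fence to 0.06 rad, its front end within 2 mm of the die stop; the push stick lies flat on the bench, off the press and at rest (y of blank_nose in the frame of stop_face above -0.002 m and z of blank_nose in the frame of press below 0.029 m and angle between the y axis of blank and the y axis of press, either way round below 0.06 rad and height (world z) of push_stick below 0.006 m and angle between push_stick's own z axis and vertical below 0.08 rad and contact force between push_stick and press below 0.1 N and linear speed of each of blank, push_stick below 0.01 m/s); the robot touches nothing.
It fails at once if the die stop is shifted by more than 2 mm (distance of stop_face from where it was at the start of the episode above 0.002 m).
It fails at once if the fingers or the arm touch the blank (contact force between any of the fingers, the arm and blank above 0.5 N).
It fails at once if the calliper is moved by more than 15 mm (distance of calliper from where it was at the start of the episode above 0.015 m).
It fails at once if the screw cup is moved by more than 15 mm (distance of screw_cup from where it was at the start of the episode above 0.015 m).
It fails at once if the setting block is moved by more than 15 mm (distance of setting_block from where it was at the start of the episode above 0.015 m).
It also fails if it takes over 64 s, if anything falls off the work surface, if the arm or the gripper's body presses on something with over 40 N, if the wrist force passes 120 N, or if a joint passes its speed limit or range.

### The arm

A 6-joint arm with a two-finger parallel gripper is mounted at the origin on a cart in front of the work surface, level with it; the furniture and walls round the work are solid. World frame = base frame: x ahead of the robot, y to its left, z up, the work surface at z = 0. Lengths are in m, angles in degrees, forces in N, time in s.
With the tool pointing down it reaches from about 0.35 to 0.875 m from the base axis. Payload 4.2 kg.
Tool frame: the origin (TCP) lies on the front face of the gripper's body, between the roots of the fingers; the fingertips stand 70 mm ahead of it and the grasp point (between the pads) lies 51 mm ahead of it; x points along the fingers, y is the direction in which the jaws open and shut, and the axes are right-handed (so a half turn about x gives the same grasp; the last joint's range is limited). The gripper opens to 87 mm and grips with 3 to 60 N. Pads are 19 mm wide; open, the fingers measure 117 mm over their backs; the gripper's body (75 mm by 190 mm) begins 51 mm behind the grasp point.
Start: joints at [-57.777, 22.042, 0.453, 0, -68.411, -14.817], TCP at [0.187, -0.596, 0.292] pointing down, gripper open.
Joint ranges: [-179.83, 179.83], [-69.29, 118.12], [-61.27, 80.66], [-181.25, 117.63], [-171.15, -9.14], [-177.46, 177.46]. Speed limits (degrees/s): [159.86, 159.86, 180, 180, 180, 180].

### API

Orientations are given as a 3x3 rotation matrix whose columns are the frame's x, y, z axes.
In Python, from station import r, viewer, spotter gives the robot as it stands.
- The arm moves only by the tool move_arm, never from a script. Its argument "series" is a list that holds one entry, the list of rows, each a list of 7 numbers: the turn, a rotation vector about the world's x, y, z scaled (see below), then the shift along the world's x, y, z scaled (see below), then the opening, from 0 (shut) to 1 (fully open). A call has 1 to 20 rows; each row shifts and turns the pose as measured when the row begins; what a row does not reach is not made up. The controller multiplies each number of a shift by 60 mm and each number of a turn by 8 degrees. A row lasts 1/8 s, in which the tool goes at most 62.5 mm and 10.7 degrees, less where a joint would pass 70% of its speed; a pose out of reach is approached as far as the arm can. A call with a number of a shift or a turn outside -1 to 1 is refused whole. A call with a gripper value outside its range is refused whole. The fingers move at their own pace and stop on an object; the grip force is fixed at half the most. Time passes only in rows, so rows that do not move let the fingers close. It gives the time, the measured TCP pose, the force and the opening at its end, in the units of the state.
- r.sense(): the state, without advancing time (a new reading comes with each control period).
- viewer.capture(name): name is "side" or "top"; returns (picture, depth): 480x640x3 uint8, red, green, blue; 480x640 float32, m along the optical axis (not along the pixel's ray), 0 where there is no reading.
- viewer.camera_params(name): a dict with "mtx" (3x3 intrinsics, pixels), "pose" (4x4, takes a point from camera to world coordinates). Camera axes: x right, y down, z forward; pixel columns grow to the right and rows downward; lengths in m; the calibration is good to about 2 mm. A picture is of the moment at which its call begins. camera_params takes no time and is no camera call.
- r.finish_job(): hands the job in, once; it reports no verdict.
Trained networks look in the newest picture that a camera, given by its name, has taken for a name from the list of things; names that differ only in an ending like _2 or _b are one class to them, and where a whole thing is asked for, a point or a joint stands for the part that bears it (a point fixed in the world has none). Each returns a list of dicts, best first, with "conf" (0 to 1); they miss things now and then, are a little off and sometimes report something else, mostly with a low value. They report only what shows in the picture. A call takes as long as a camera call. They do not tell look-alikes from the thing itself.
- spotter.find_in(camera, name): "centre" ([column, row] in pixels, amid what is visible of it).
- spotter.trace(camera, name): "mask" (480x640 bool, what is visible of it) and "centre" ([column, row] in pixels, amid what is visible of it).
The state is a dict: "time_s": time; "joints": joint angles; "joint_velocities": joint speeds; "effort": joint torques, N m; "tcp_pos": TCP position; "ee_rot": TCP orientation; "wrist_force": force on the tool from outside, world axes, zero at the start; "moment": the same for the moment, N m; "gripper_width": opening from 0.0 (shut) to 1.0 (fully open).
Only numpy, scipy, OpenCV 4.12 (cv2) and the standard library are available. Lean on these libraries where they do the work, as an engineer would, in place of code of your own. Each camera call takes 0.05 s, during which the arm holds its last target.

## Working session

There is one attempt and no reset: what is moved stays moved. The work goes in short steps, Python scripts to look and compute and a tool call to move; the robot and the scene stay as the last step left them, time stands still between calls to the robot, and variables do not carry over. Pictures are saved under pics/ and viewed, and the job is handed in when it is done.

Besides the shell and the picture viewer there is one more tool, called after "Request:" by a JSON object that holds its "fn" and its "kwargs". move_arm: Moves the arm, as the interface text tells. Its arguments: {"type":"object","properties":{"series":{"type":"array","items":{"type":"array","items":{"type":"array","items":{"type":"number","minimum":-1,"maximum":1}}}}},"required":["series"]}

```bash
ls; mkdir -p pics; cat > h.py <<'E'
import numpy as np, cv2
from station import r, viewer, spotter
def cap(n,f=None):
    p,d=viewer.capture(n)
    if f: cv2.imwrite('pics/'+f,cv2.cvtColor(p,cv2.COLOR_RGB2BGR))
    np.savez('/tmp/'+n+'.npz',p=p,d=d)
    return p,d
def load(n):
    z=np.load('/tmp/'+n+'.npz'); return z['p'],z['d']
def cloud(n,d):
    c=viewer.camera_params(n);K=np.array(c['mtx']);T=np.array(c['pose'])
    v,u=np.mgrid[0:480,0:640]
    P=np.stack([(u-K[0,2])/K[0,0]*d,(v-K[1,2])/K[1,1]*d,d],-1)
    return P@T[:3,:3].T+T[:3,3]
def onz(n,uv,z):
    c=viewer.camera_params(n);K=np.array(c['mtx']);T=np.array(c['pose'])
    uv=np.atleast_2d(uv).astype(float)
    d=np.c_[uv,np.ones(len(uv))]@np.linalg.inv(K).T@T[:3,:3].T
    s=(z-T[2,3])/d[:,2]
    return T[:3,3]+d*s[:,None]
def proj(n,P):
    c=viewer.camera_params(n);K=np.array(c['mtx']);T=np.array(c['pose'])
    q=(np.atleast_2d(P)-T[:3,3])@T[:3,:3]; q=q@K.T
    return q[:,:2]/q[:,2:]
E
python3 - <<'E'
from h import *
np.set_printoptions(precision=4,suppress=True)
for n in('side','top'):
    cap(n,n+'0.png'); c=viewer.camera_params(n); print(n,c['mtx'],c['pose'])
s=r.sense();print(s)
E
```

```text
pics
side [[470.131    0.     322.8402]
 [  0.     470.131  236.9294]
 [  0.       0.       1.    ]] [[-0.8124 -0.3426  0.4718  0.    ]
 [-0.5831  0.4793 -0.656   0.6804]
 [-0.0014 -0.808  -0.5892  0.7516]
 [ 0.      0.      0.      1.    ]]
top [[438.6265   0.     317.9197]
 [  0.     438.6265 243.5469]
 [  0.       0.       1.    ]] [[ 0.0005 -0.9869  0.1612  0.3819]
 [-1.     -0.0003  0.0016 -0.0651]
 [-0.0015 -0.1612 -0.9869  0.9702]
 [ 0.      0.      0.      1.    ]]
{'time_s': 0.1, 'joints': array([-57.7782,  22.0872,   0.3876,  -0.0254, -68.4122, -14.8157]), 'joint_velocities': array([ 0.0259, -0.1371,  0.2275,  0.0894,  0.049 , -0.0948]), 'effort': array([  0.    , -39.1689,  18.7936,   4.2319,   0.0135,  -0.0001]), 'tcp_pos': array([ 0.1869, -0.596 ,  0.2913]), 'ee_rot': array([[-0.0007, -0.299 ,  0.9543],
       [ 0.0019,  0.9543,  0.299 ],
       [-1.    ,  0.002 , -0.0001]]), 'wrist_force': array([ 0.0748, -0.534 , -0.6472]), 'moment': array([-0.0165,  0.0115, -0.04  ]), 'gripper_width': 0.9956083736038784}
```

View pics/side0.png

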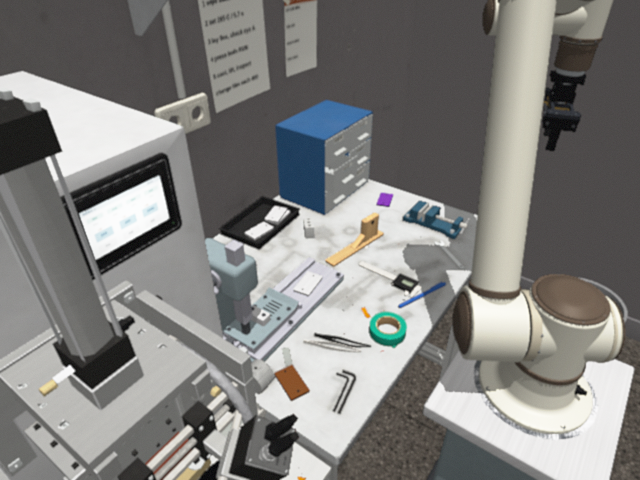

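View pics/top0.png

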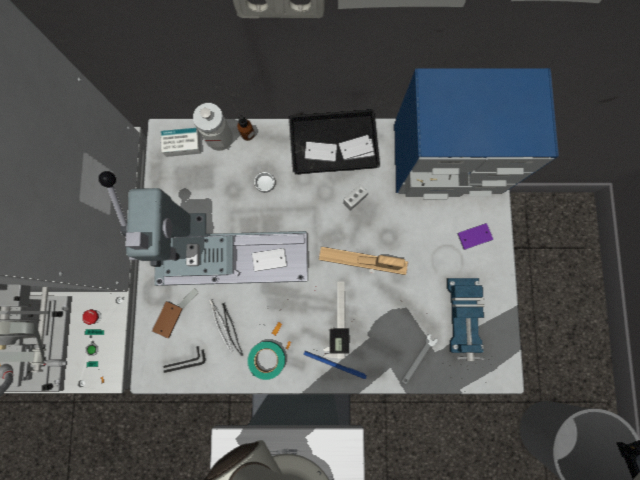

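```bash
python3 - <<'E'
from h import *
np.set_printoptions(precision=4,suppress=True)
for cam in ('top','side'):
  p,d=load(cam);C=cloud(cam,d)
  for n in('blank','push_stick','stick_grip','press','guard_mouth','fence_end','calliper','screw_cup','setting_block'):
    for x in spotter.find_in(cam,n)[:4]:
        u,v=np.round(x['centre']).astype(int); print(cam,n,round(x['conf'],2),u,v,C[v,u])
E
```

```text
top blank 0.94 167 317 [0.3779 0.2626 0.0094]
top blank 0.91 270 259 [0.5016 0.0398 0.0305]
top blank 0.7 477 237 [ 0.5538 -0.4177  0.0085]
top push_stick 0.83 363 262 [ 0.4967 -0.1622  0.0173]
top stick_grip 0.86 362 259 [ 0.5036 -0.1603  0.015 ]
top stick_grip 0.25 262 181 [0.6833 0.0638 0.0079]
top press 0.6 193 248 [0.5203 0.1973 0.0648]
top guard_mouth 0.92 189 245 [0.5276 0.2078 0.0588]
top fence_end 0.98 190 244 [0.5295 0.2054 0.06  ]
top calliper 0.94 338 336 [ 0.338  -0.1066  0.0133]
top screw_cup 0.57 262 179 [0.6891 0.0644 0.0044]
top setting_block 0.84 354 199 [ 0.6331 -0.1426  0.0375]
side blank 0.68 310 287 [0.4876 0.0527 0.0319]
side blank 0.65 385 199 [ 0.5545 -0.4113  0.0101]
side blank 0.59 289 380 [0.3783 0.2647 0.0101]
side push_stick 0.75 362 238 [ 0.4927 -0.1789  0.0294]
side stick_grip 0.87 361 236 [ 0.4983 -0.1829  0.0311]
side stick_grip 0.24 308 284 [0.4973 0.0473 0.0321]
side press 0.76 256 298 [0.5836 0.1312 0.0054]
side guard_mouth 0.42 307 284 [0.4991 0.0488 0.0322]
side fence_end 0.75 258 300 [0.5492 0.1584 0.0395]
side calliper 0.65 402 280 [ 0.3365 -0.1069  0.0161]
side screw_cup 0.22 257 296 [0.5885 0.1228 0.0025]
side setting_block 0.62 309 228 [ 0.6261 -0.1273  0.0362]
side setting_block 0.33 256 302 [0.5493 0.1648 0.0385]
```

Candidates for the blank are (270,259), silver and on the press bed; (167,317), brown; (477,237), purple; and (320,151) and (356,147), silver in the tray. By the description it is the one at (270,259). I'll check it in a close crop.

```bash
python3 - <<'E'
from h import *
p,d=load('top'); c=p[170:300,130:420]; c=cv2.resize(c,None,fx=2.75,fy=2.75,interpolation=cv2.INTER_CUBIC); cv2.imwrite('pics/crop_top.png',c[...,::-1])
p,d=load('side'); c=p[190:350,200:420]; c=cv2.resize(c,None,fx=3.6,fy=3.6,interpolation=cv2.INTER_CUBIC); cv2.imwrite('pics/crop_side.png',c[...,::-1])
E
```

```text
(no output)
```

View pics/crop_top.png

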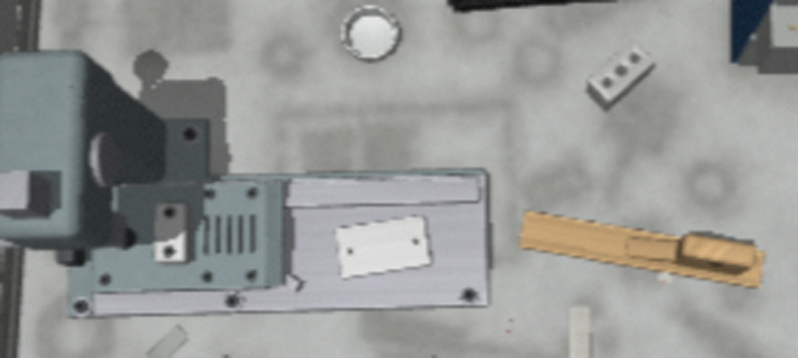

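View pics/crop_side.png

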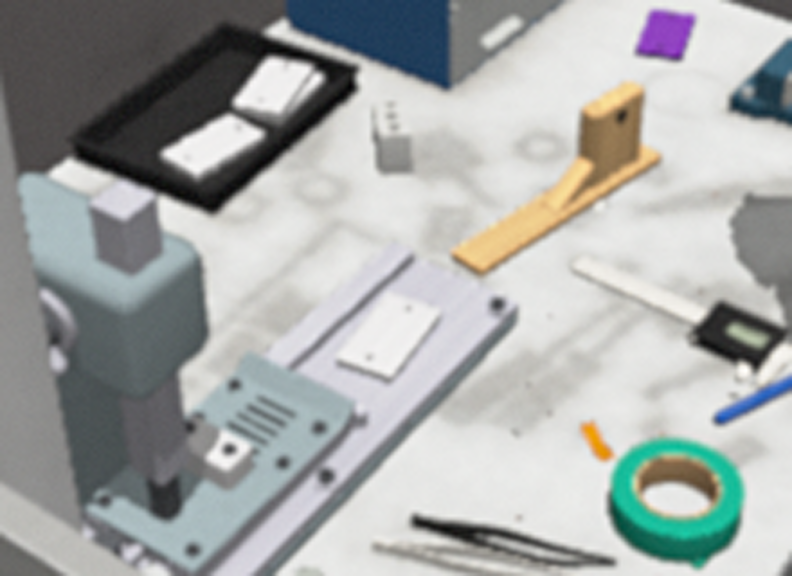

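```bash
cat > fit.py <<'E'
from h import *
np.set_printoptions(precision=4,suppress=True)
p,d=load('top');C=cloud('top',d).reshape(-1,3);col=p.reshape(-1,3).astype(int)
def line(a,b):  # b=f(a) robust
    for _ in range(4):
        k=np.polyfit(a,b,1);e=b-np.polyval(k,a);m=abs(e-np.median(e))<max(.0015,1.5*e.std());a,b=a[m],b[m]
    return k,e.std(),len(a)
U,V=np.meshgrid(np.arange(640),np.arange(480))
z=C[:,2].reshape(480,640); 
# bed near edge (bottom in image): per column, subpixel by depth threshold at z=.011
near=[]
for u in range(165,305):
    for v in range(270,300):
        if z[v,u]>.011>=z[v+1,u]: near.append((u,v+.5));break
near=np.array(near); W=onz('top',near,.022); k,s,n=line(W[:,1],W[:,0]); print('near edge x=f(y)',k,s,n,'ang',np.degrees(np.arctan(k[0])))
right=[]
for v in range(238,278):
    for u in range(295,320):
        if z[v,u]>.011>=z[v,u+1]: right.append((u+.5,v));break
right=np.array(right); W2=onz('top',right,.022); k2,s2,n2=line(W2[:,0],W2[:,1]); print('right edge y=f(x)',k2,s2,n2,np.degrees(np.arctan(k2[0])))
E
python3 fit.py
python3 - <<'E'
from h import *
np.set_printoptions(precision=3,suppress=True,linewidth=220)
p,d=load('top');C=cloud('top',d)
print((C[232:284:2,262:310:4,2]*1000).round(0).astype(int))
print((C[228:284:2,225:250:2,2]*1000).round(0).astype(int))
E
```

```text
near edge x=f(y) [-0.0277  0.4541] 0.0006581412842579901 140 ang -1.587728491710639
right edge y=f(x) [ 0.0373 -0.0569] 0.0006100579343887246 40 2.1333760832539506
[[ 13  13  14  12  14  16   8  11  11  12  14   0]
 [ 22  23  24  22  26  24  21  24  22  24  23   4]
 [ 32  36  33  32  35  33  34  33  34  34  36   1]
 [ 35  32  32  32  33  33  37  35  35  35  34   4]
 [ 34  31  33  35  34  32  34  34  33  33  34   6]
 [ 34  34  33  32  34  35  33 970  35  34  31   0]
 [ 32  29  29  28  26  21  29  22  24  24  23   1]
 [ 22  24  23  23  21  24  22  22  23  27  23   7]
 [ 24  25  23  27  24  31  23  22  21  26  24   6]
 [ 25  23  31  32  30  31  22  24  22  20  21   8]
 [ 31  29  33  29  34  31  22  26  23  25  22  15]
 [ 30  32  35  32  32  33  25  26  23  26  22  23]
 [ 31  31  31  32  33  33  23  25  25  25  21  19]
 [ 31  30  30  31  31  34  25  24  24  22  21  22]
 [ 29  31  31  31  32  31  24  23  25  25  22  22]
 [ 31  31  32  34  31  30  19  25  20  27  23  20]
 [ 32  31  31  34  29  34  24  24  21  24  23  24]
 [ 30  32  30  32  32  32  23  22  22  25  26  21]
 [ 30  30  31  21 
[... 1231 characters left out ...]
49  25  23  22  24  21  26  22  23  23]
 [ 38  41  44  49  24  24  26  28  23  21  25  26  23]
 [ 43  38  44  49  24  22  25  24  24  20  22  18  25]
 [ 42  42  45  49  24  25  21  24  22  23  25  23  22]
 [ 41  39  44  45  22  22  23  26  23  23  20  24  22]
 [ 43  42  44  48  22  22  23  22  20  19  22  25  22]
 [ 38  43  44  47  39  22  22  25  23  23  23  23  25]
 [ 41  44  45  46  34  34  36  26  22  22  24  25  23]
 [ 41  32  25  24  21  34  34  22  23  26  20  24  23]
 [ 23  21  21  23  25  21  25  24  21  22  26  24  22]
 [ 22  24  22  23  22  24  23  21  24  21  19  24  22]
 [ 25  25  21  25  21  21  23  24  21  25  25  21  26]
 [ 23  24  21  25  21  23  23  24  22  27  20  22  23]]
```

```bash
cat > fit2.py <<'E'
from h import *
np.set_printoptions(precision=4,suppress=True)
from scipy.optimize import least_squares
p,d=load('top')
# --- stick by colour, upsampled mask; bar only
t=[x for x in spotter.trace('top','push_stick')]
m=t[0]['mask']; print('stick conf',t[0]['conf'],m.sum())
hsv=cv2.cvtColor(p,cv2.COLOR_RGB2HSV)
w=(hsv[...,0]>8)&(hsv[...,0]<28)&(hsv[...,1]>70); w[:, :310]=0; w[:,415:]=0; w[:240]=0; w[282:]=0
print(w.sum())
big=cv2.resize((w*255).astype(np.uint8),None,fx=8,fy=8,interpolation=cv2.INTER_CUBIC)
cs,_=cv2.findContours((big>127).astype(np.uint8),0,1); c=max(cs,key=cv2.contourArea)[:,0].astype(float)
c=(c+.5)/8-.5
W=onz('top',c,.009)[:,:2]
rect=cv2.minAreaRect(W.astype(np.float32)*1000); print('stick rect',rect)
# edges: bar front part before handle (y world > -.15) 
ax=np.array([np.sin(0),1])
def edge(sel):
    A=W[sel]
    k=np.polyfit(A[:,1],A[:,0],1)
    for _ in range(3):
        e=A[:,0]-np.polyval(k,A[:,1]); A=A[abs(e)<.002]; k=np.polyfit(A[:,1],A[:,0],1)
    return k,(A[:,0]-np.polyval(k,A[:,1])).std(),len(A)
ym=W[:,1]; mid=np.interp(ym,[-.2,-.07],[W[(ym<-.19)&(ym>-.21),0].mean(),W[(ym<-.08)&(ym>-.09),0].mean()])
for nm,s in(('far',W[:,0]>mid),('near',W[:,0]<mid)):
    print(nm,edge(s&(ym<-.08)&(ym>-.145)), edge(s&(ym<-.08)&(ym>-.27)))
print('toe y',np.sort(ym)[-10:],'tail',np.sort(ym)[:10])
v=(big>127); cv2.imwrite('pics/stickmask.png',cv2.cvtColor(big[240*8:282*8,310*8:412*8],cv2.COLOR_GRAY2BGR))
E
python3 fit2.py
```

```text
stick conf 0.57 1280
1226
stick rect ((503.7237243652344, -163.25643920898438), (195.57568359375, 35.93251037597656), 80.2237777709961)
far (array([0.1755, 0.5452]), np.float64(0.0005863051896048373), 241) (array([0.1455, 0.5415]), np.float64(0.0009856560584275012), 528)
near (array([0.179 , 0.5157]), np.float64(0.0005429010079694944), 241) (array([0.1646, 0.5137]), np.float64(0.000542364875215043), 326)
toe y [-0.065 -0.065 -0.065 -0.065 -0.065 -0.065 -0.065 -0.065 -0.065 -0.065] tail [-0.2612 -0.2612 -0.2612 -0.2612 -0.261  -0.261  -0.261  -0.2609 -0.2609
 -0.2609]
```

```bash
cat > fit3.py <<'E'
from h import *
np.set_printoptions(precision=4,suppress=True,linewidth=200)
P1,d1=load('top');P2,d2=load('side')
for n,dd in(('top',d1),('side',d2)):
    C=cloud(n,dd).reshape(-1,3)
    s=(C[:,2]>.066)&(C[:,2]<.085)&(C[:,0]>.44)&(C[:,0]<.54)&(C[:,1]<-.16)&(C[:,1]>-.27)
    Q=C[s]; print(n,'handle top pts',len(Q),Q.mean(0), 'rect',cv2.minAreaRect((Q[:,:2]*1000).astype(np.float32)))
p=P1.astype(float); lum=p.mean(-1)
print('blank cross col (row 259)',[tuple(P1[259,u]) for u in range(248,292,3)])
# threshold blank: white
reg=np.zeros((480,640),bool); reg[245:275,248:292]=1
hi=lum[259,262:278].mean(); lo=np.median(lum[259,292:302]); th=(hi+lo)/2; print(hi,lo)
big=cv2.resize(lum[240:280,244:296].astype(np.float32),None,fx=8,fy=8,interpolation=cv2.INTER_CUBIC)
mask=(big>th).astype(np.uint8)
mask=cv2.morphologyEx(mask,cv2.MORPH_CLOSE,np.ones((25,25)))
mask=cv2.morphologyEx(mask,cv2.MORPH_OPEN,np.ones((41,41)))
cs,_=cv2.findContours(mask,0,1); c=max(cs,key=cv2.contourArea)[:,0].astype(float); c=(c+.5)/8-.5+[244,240]
W=onz('top',c,.030)[:,:2]; print('blank rect',cv2.minAreaRect((W*1000).astype(np.float32)))
vis=cv2.cvtColor(np.clip(big,0,255).astype(np.uint8),cv2.COLOR_GRAY2BGR); cv2.drawContours(vis,cs,-1,(0,0,255),1); vis=cv2.resize(vis,None,fx=1.8,fy=1.8); cv2.imwrite('pics/blankfit.png',vis)
E
python3 fit3.py
```

```text
top handle top pts 242 [ 0.4922 -0.213   0.0751] rect ((492.6632080078125, -213.63412475585938), (55.86711120605469, 18.46208381652832), 80.62509155273438)
side handle top pts 134 [ 0.4924 -0.2105  0.0743] rect ((494.44439697265625, -213.0238037109375), (56.7268180847168, 20.02667999267578), 79.37640380859375)
blank cross col (row 259) [(np.uint8(177), np.uint8(179), np.uint8(185)), (np.uint8(175), np.uint8(177), np.uint8(183)), (np.uint8(215), np.uint8(216), np.uint8(213)), (np.uint8(210), np.uint8(211), np.uint8(210)), (np.uint8(219), np.uint8(219), np.uint8(218)), (np.uint8(219), np.uint8(219), np.uint8(219)), (np.uint8(220), np.uint8(220), np.uint8(219)), (np.uint8(221), np.uint8(221), np.uint8(221)), (np.uint8(222), np.uint8(221), np.uint8(220)), (np.uint8(219), np.uint8(220), np.uint8(220)), (np.uint8(218), np.uint8(218), np.uint8(218)), (np.uint8(209), np.uint8(209), np.uint8(207)), (np.uint8(215), np.uint8(215), np.uint8(213)), (np.uint8(171), np.uint8(171), np.uint8(178)), (np.uint8(175), np.uint8(176), np.uint8(183))]
219.75 178.33333333333334
blank rect ((501.24798583984375, 43.05060577392578), (39.03101348876953, 68.62215423583984), 8.824933052062988)
```

View pics/blankfit.png

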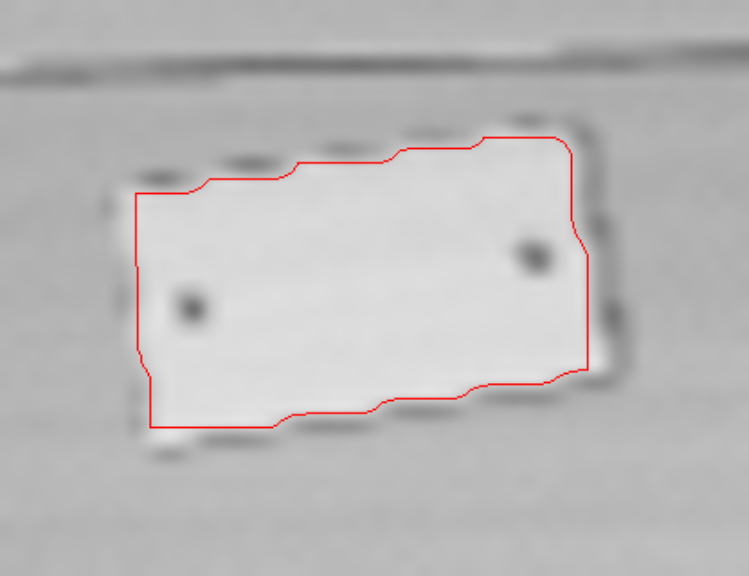

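```bash
cat > fit4.py <<'E'
from h import *
np.set_printoptions(precision=4,suppress=True,linewidth=200)
P1,d1=load('top'); L=P1.astype(float).mean(-1)
def rob(a,b):
    for _ in range(5):
        k=np.polyfit(a,b,1);e=b-np.polyval(k,a);m=abs(e)<=max(.0006,2*e.std());a,b=a[m],b[m]
    return k,e.std(),len(a)
for v in range(228,250): print(v,[int(L[v,u]) for u in(242,250,260,270,280,290,300)])
print()
for v in range(270,290): print(v,[int(L[v,u]) for u in(180,210,230,250,270,290,300)])
print([ (u,int(L[262,u])) for u in range(300,314)])
print([ (u,int(L[262,u]),int(L[254,u])) for u in range(224,244)])
E
python3 fit4.py
```

```text
228 [149, 142, 157, 145, 157, 171, 176]
229 [151, 143, 155, 143, 161, 172, 177]
230 [147, 142, 157, 142, 156, 164, 169]
231 [144, 138, 152, 142, 132, 127, 126]
232 [122, 115, 124, 122, 124, 131, 136]
233 [120, 130, 135, 138, 141, 132, 118]
234 [144, 132, 115, 143, 179, 170, 142]
235 [181, 183, 143, 149, 180, 183, 169]
236 [182, 194, 180, 174, 174, 177, 174]
237 [180, 181, 177, 176, 175, 175, 174]
238 [178, 180, 181, 178, 178, 176, 175]
239 [182, 184, 182, 179, 177, 179, 180]
240 [180, 181, 180, 180, 180, 179, 179]
241 [180, 180, 182, 181, 181, 182, 183]
242 [183, 180, 182, 183, 183, 178, 177]
243 [184, 180, 178, 182, 187, 150, 116]
244 [189, 157, 121, 121, 143, 149, 167]
245 [143, 144, 169, 169, 171, 173, 176]
246 [170, 173, 181, 179, 174, 172, 173]
247 [175, 176, 175, 175, 172, 175, 174]
248 [174, 175, 173, 176, 147, 177, 179]
249 [172, 174, 178, 176, 203, 179, 179]

270 [148, 145, 125, 183, 187, 186, 187]
271 [146, 145, 124, 186, 188, 188, 189]
272 [146, 144, 124, 185, 188, 187, 183]
273 [145, 145, 128, 185, 186, 184, 186]
274 [144, 149, 148, 185, 186, 187, 159]
275 [156, 118, 176,
[... 380 characters left out ...]
 [169, 175, 178, 185, 142, 168, 172]
286 [179, 179, 180, 185, 142, 163, 169]
287 [180, 178, 179, 184, 143, 157, 167]
288 [180, 177, 181, 183, 141, 150, 162]
289 [179, 178, 179, 182, 143, 144, 162]
[(300, 183), (301, 182), (302, 182), (303, 182), (304, 181), (305, 179), (306, 145), (307, 103), (308, 94), (309, 134), (310, 158), (311, 159), (312, 160), (313, 160)]
[(224, 146, 144), (225, 148, 144), (226, 135, 134), (227, 126, 121), (228, 122, 122), (229, 121, 120), (230, 123, 119), (231, 120, 123), (232, 102, 100), (233, 91, 87), (234, 95, 91), (235, 101, 91), (236, 148, 102), (237, 175, 146), (238, 178, 169), (239, 179, 175), (240, 180, 172), (241, 180, 173), (242, 182, 174), (243, 180, 174)]
```

```bash
cat > fit5.py <<'E'
from h import *
np.set_printoptions(precision=4,suppress=True,linewidth=200)
P1,d1=load('top'); L=P1.astype(float).mean(-1)
def rob(a,b):
    for _ in range(5):
        k=np.polyfit(a,b,1);e=b-np.polyval(k,a);m=abs(e)<=max(.0006,2*e.std());a,b=a[m],b[m]
    return k,e.std(),len(a)
F=[];N=[];G=[];R=[]
for u in range(240,305):
    w=np.clip(176-L[241:248,u],0,None); F.append((u,(w*np.arange(241,248)).sum()/w.sum()))
F=np.array(F);W=onz('top',F,.027);kf=rob(W[:,1],W[:,0]);print('fence inner',kf,np.degrees(np.arctan(kf[0][0])))
for u in list(range(165,222))+list(range(226,300)):
    for v in range(279,287):
        if L[v,u]>155>=L[v+1,u]: N.append((u,v+(L[v,u]-155)/(L[v,u]-L[v+1,u])));break
N=np.array(N);W=onz('top',N,.022);kn=rob(W[:,1],W[:,0]);print('near',kn,np.degrees(np.arctan(kn[0][0])))
for v in range(238,277):
    for u in range(303,310):
        if L[v,u]>140>=L[v,u+1]: R.append((u+(L[v,u]-140)/(L[v,u]-L[v,u+1]),v));break
R=np.array(R);W=onz('top',R,.022);kr=rob(W[:,0],W[:,1]);print('right',kr,np.degrees(np.arctan(kr[0][0])))
# guard mouth top edge: transition 121->~95 (face), at guard top z
C=cloud('top',d1); print('guard top z',np.median(C[245:268,215:224,2]))
E
python3 fit5.py
```

```text
fence inner (array([-0.0271,  0.5357]), np.float64(0.00038475395290287574), 59) -1.5499676115095327
near (array([-0.0258,  0.4556]), np.float64(0.00026421509617970346), 99) -1.4806809582560585
right (array([ 0.034 , -0.0551]), np.float64(0.00032331052735934976), 29) 1.9499710794361464
guard top z 0.04009183983015452
```

The crop confirms the blank is silver and on the bed. In press coordinates it sits at about (-13,-89) mm and is 7° askew. The press yaw is about 1.55° and its origin about (0.5116, 0.1323). The stick handle is at (0.493,-0.2135) with yaw about -9.7°. I'll move above the handle.

Request:
{"fn": "move_arm", "kwargs": {"series": [[[0,0,0.87,0.57,0.71,-0.1,1],[0,0,0.87,0.57,0.71,-0.1,1],[0,0,0.87,0.57,0.71,-0.1,1],[0,0,0.87,0.57,0.71,-0.15,1],[0,0,0.87,0.57,0.71,-0.15,1],[0,0,0.87,0.57,0.71,-0.15,1],[0,0,0.87,0.57,0.71,-0.2,1],[0,0,0.87,0.57,0.71,-0.2,1],[0,0,0.87,0.57,0.71,-0.2,1]]]}}

```text
time_s: 2.17
tcp_pos: [0.5016, -0.2039, 0.2115]
ee_rot: [[0.009, -0.99, 0.143], [-0.002, 0.143, 0.99], [-1.0, -0.009, -0.001]]
wrist_force: [1.2, -0.7, 0.5]
gripper_width: 1.002
```

```bash
cat > st.py <<'E'
from h import *
import sys
np.set_printoptions(precision=4,suppress=True)
s=r.sense();R=s['ee_rot'];t=s['tcp_pos']
yaw=np.degrees(np.arctan2(R[1,1],R[0,1]))
g=t+R[:,0]*.051
print('t',s['time_s'],'tcp',t,'grasp',g,'jawyaw',round(yaw,2),'toolx',R[:,0],'F',s['wrist_force'],'M',s['moment'],'w',round(s['gripper_width'],3))
E
python3 st.py
```

```text
t 2.175 tcp [ 0.5016 -0.2039  0.2115] grasp [ 0.502  -0.2041  0.1605] jawyaw 171.76 toolx [ 0.0091 -0.0021 -1.    ] F [ 1.2026 -0.7401  0.4824] M [-0.0617  0.0252 -0.0099] w 1.002
```

Request:
{"fn": "move_arm", "kwargs": {"series": [[[0,0.06,-0.18,-0.14,-0.15,-0.2,1],[0,0,0,0,0,0,1]]]}}

```text
time_s: 2.42
tcp_pos: [0.4949, -0.2101, 0.1983]
ee_rot: [[-0.001, -0.987, 0.162], [-0.002, 0.162, 0.987], [-1.0, 0.0, -0.002]]
wrist_force: [-0.7, 0.4, 1.0]
gripper_width: 1.002
```

```bash
python3 st.py; python3 - <<'E'
from h import *
cap('top','top1.png');cap('side','side1.png')
E
```

```text
t 2.425 tcp [ 0.4949 -0.2101  0.1983] grasp [ 0.4949 -0.2102  0.1473] jawyaw 170.65 toolx [-0.0006 -0.0021 -1.    ] F [-0.7207  0.3782  1.0064] M [0.0472 0.091  0.0087] w 1.002
```

View pics/side1.png

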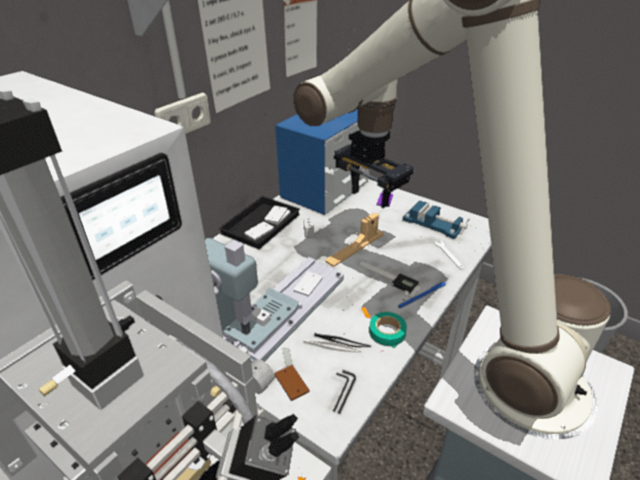

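The gripper hangs over the handle (365,225 in the side view). Descending now.

Request:
{"fn": "move_arm", "kwargs": {"series": [[[0,0,-0.04,-0.03,-0.06,-0.45,1],[0,0,0,0,0,-0.45,1],[0,0,0,0,0,-0.45,1],[0,0,0,0,0,-0.3,1],[0,0,0,0,0,-0.1,1],[0,0,0,0,0,0,1]]]}}

```text
time_s: 3.28
tcp_pos: [0.4945, -0.2206, 0.0978]
ee_rot: [[0.016, -0.984, 0.178], [-0.006, 0.178, 0.984], [-1.0, -0.017, -0.003]]
wrist_force: [-0.1, -0.1, 0.3]
gripper_width: 0.997
```

```bash
python3 st.py
```

```text
t 3.275 tcp [ 0.4945 -0.2206  0.0978] grasp [ 0.4953 -0.2209  0.0468] jawyaw 169.76 toolx [ 0.0157 -0.006  -0.9999] F [-0.0729 -0.1041  0.281 ] M [ 0.0581  0.1114 -0.0088] w 0.997
```

Request:
{"fn": "move_arm", "kwargs": {"series": [[[0.04,0.11,0.07,-0.04,0.12,-0.1,1],[0,0,0,0,0,0,1]]]}}

```text
time_s: 3.52
tcp_pos: [0.4927, -0.2135, 0.0931]
ee_rot: [[0.003, -0.986, 0.168], [-0.001, 0.168, 0.986], [-1.0, -0.003, -0.0]]
wrist_force: [0.0, 1.3, 0.1]
gripper_width: 1.0
```

```bash
python3 st.py
```

```text
t 3.525 tcp [ 0.4927 -0.2135  0.0931] grasp [ 0.4928 -0.2135  0.0421] jawyaw 170.33 toolx [ 0.0026 -0.0005 -1.    ] F [0.0485 1.3477 0.134 ] M [ 0.0273  0.0766 -0.0383] w 1.0
```

Spot on. Closing the gripper.

Request:
{"fn": "move_arm", "kwargs": {"series": [[[0,0,0,0,0,0,0],[0,0,0,0,0,0,0],[0,0,0,0,0,0,0],[0,0,0,0,0,0,0],[0,0,0,0,0,0,0],[0,0,0,0,0,0,0]]]}}

```text
time_s: 4.28
tcp_pos: [0.4933, -0.2133, 0.0941]
ee_rot: [[0.005, -0.986, 0.167], [-0.001, 0.167, 0.986], [-1.0, -0.005, -0.0]]
wrist_force: [-0.2, -0.6, 0.4]
gripper_width: 0.401
```

```bash
python3 st.py
```

```text
t 4.275 tcp [ 0.4933 -0.2133  0.0941] grasp [ 0.4936 -0.2133  0.0431] jawyaw 170.37 toolx [ 0.0046 -0.0009 -1.    ] F [-0.2141 -0.6493  0.4136] M [ 0.0902  0.0817 -0.003 ] w 0.401
```

Request:
{"fn": "move_arm", "kwargs": {"series": [[[0,0,0,0,0,0,0],[0,0,0,0,0,0,0],[0,0,0,0,0,0,0],[0,0,0,0,0,0,0]]]}}

```text
time_s: 4.78
tcp_pos: [0.4934, -0.2133, 0.094]
ee_rot: [[0.005, -0.986, 0.167], [-0.001, 0.167, 0.986], [-1.0, -0.005, -0.0]]
wrist_force: [-0.5, -0.9, 0.9]
gripper_width: 0.206
```

```bash
python3 st.py
```

```text
t 4.775 tcp [ 0.4934 -0.2133  0.094 ] grasp [ 0.4937 -0.2134  0.043 ] jawyaw 170.36 toolx [ 0.0047 -0.0009 -1.    ] F [-0.5043 -0.9134  0.8681] M [0.0365 0.0741 0.0073] w 0.206
```

Request:
{"fn": "move_arm", "kwargs": {"series": [[[0,0,0,0,0,0.5,0],[0,0,0,0,0,0.5,0],[0,0,0.35,-0.14,0.5,0,0],[0,0,0.35,-0.14,0.6,0,0],[0,0,0.35,-0.14,0.6,0,0],[0,0,0.35,-0.14,0.5,0,0],[0,0,0,0,0.2,0,0],[0,0,0,0,0,0,0]]]}}

```text
time_s: 5.78
tcp_pos: [0.4563, -0.0658, 0.1534]
ee_rot: [[-0.001, -1.0, -0.03], [0.0, -0.03, 1.0], [-1.0, 0.001, 0.001]]
wrist_force: [-0.1, 0.0, -0.6]
gripper_width: 0.205
```

```bash
cat >> st.py <<'E'
th=np.radians(1.55);o=np.array([.5116,.1323]);px=np.array([np.cos(th),np.sin(th)]);py=np.array([-np.sin(th),np.cos(th)])
q=g[:2]-o; print('PRESS stick origin x,y mm',(1000*np.array([q@px,q@py])).round(1),'z mm',round((t[2]-.094)*1000,1),'relyaw',round(yaw-180-1.55 if yaw>0 else yaw+180-1.55,2),'Fpress',s['wrist_force'][:2]@px,s['wrist_force'][:2]@py)
E
python3 st.py
```

```text
t 5.775 tcp [ 0.4563 -0.0658  0.1534] grasp [ 0.4563 -0.0657  0.1024] jawyaw -178.28 toolx [-0.0009  0.0005 -1.    ] F [-0.0677  0.0356 -0.5932] M [-0.0195  0.0588 -0.0098] w 0.205
PRESS stick origin x,y mm [ -60.7 -196.5] z mm 59.4 relyaw 0.17 Fpress -0.06673104962199425 0.03743181092658871
```

```bash
python3 - <<'E'
from h import *
p,_=cap('top');q,_=cap('side')
a=cv2.resize(p[170:310,130:420],None,fx=2.7,fy=2.7,interpolation=cv2.INTER_CUBIC);cv2.imwrite('pics/t2.png',a[...,::-1])
a=cv2.resize(q[150:350,200:460],None,fx=3,fy=3,interpolation=cv2.INTER_CUBIC);cv2.imwrite('pics/s2.png',a[...,::-1])
E
```

```text
(no output)
```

View pics/t2.png

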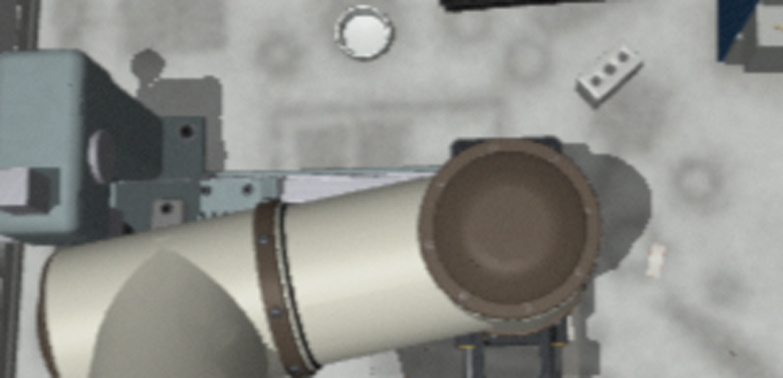

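View pics/s2.png

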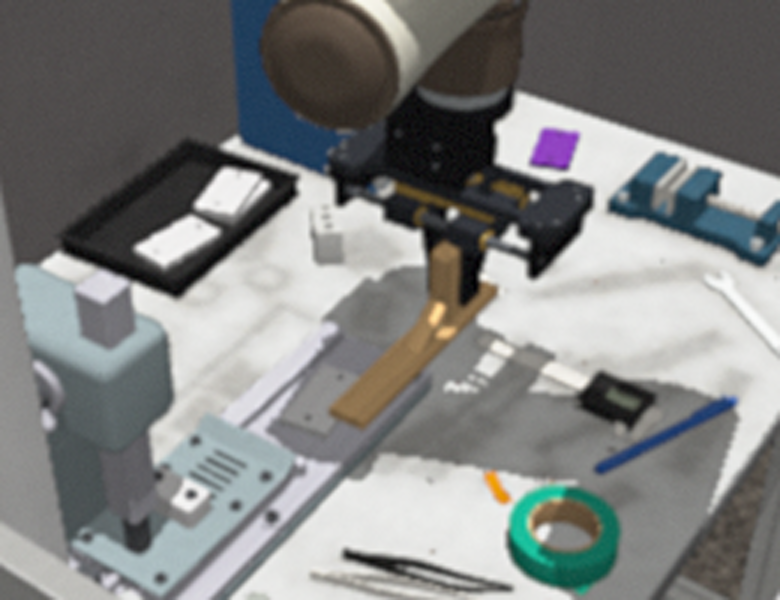

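```bash
python3 - <<'E'
from h import *
np.set_printoptions(precision=4,suppress=True)
p,d=load('side');C=cloud('side',d)
hsv=cv2.cvtColor(p,cv2.COLOR_RGB2HSV)
w=(hsv[...,0]>8)&(hsv[...,0]<28)&(hsv[...,1]>70)&(C[...,2]>.04)&(C[...,2]<.09)&(C[...,0]>.42)&(C[...,0]<.5)&(C[...,1]>-.15)&(C[...,1]<.12)
Q=C[w];print(len(Q))
for a in np.arange(-.12,.1,.02):
    s=(Q[:,1]>a)&(Q[:,1]<a+.02)
    if s.sum()>5: print(round(a,2),s.sum(),np.median(Q[s],0), Q[s,0].min(),Q[s,0].max())
print(Q[:,1].max())
E
```

```text
702
-0.12 16 [ 0.4473 -0.1034  0.0697] 0.4422076331385775 0.45781315690581914
-0.1 25 [ 0.4447 -0.0922  0.0697] 0.442320932414726 0.45031962555575006
-0.08 39 [ 0.4453 -0.0692  0.0697] 0.43906431876864194 0.45067292904253103
-0.06 60 [ 0.4477 -0.0495  0.0716] 0.43927695418943213 0.4524655253349772
-0.04 87 [ 0.4489 -0.0285  0.0801] 0.4411420861237888 0.46181634350614
-0.02 104 [ 0.4526 -0.0103  0.0723] 0.4401115190806891 0.46797343559410176
0.0 80 [0.4519 0.0098 0.0697] 0.4396514016032327 0.46715703349346527
0.02 82 [0.4524 0.0297 0.0699] 0.4387818101728729 0.46720800177743477
0.04 85 [0.4489 0.0499 0.07  ] 0.4383873751538352 0.46568185225281516
0.06 98 [0.4508 0.0709 0.0696] 0.4376206921601907 0.4673679457023776
0.08 26 [0.4518 0.0812 0.0678] 0.4389655867941946 0.4652033701453021
0.08367451197529663
```

Request:
{"fn": "move_arm", "kwargs": {"series": [[[0,0,0,0,0,-0.3,0],[0,0,0,0,0,-0.25,0],[0,0,0,0,0,0,0]]]}}

```text
time_s: 6.25
tcp_pos: [0.4573, -0.069, 0.1195]
ee_rot: [[-0.0, -1.0, -0.024], [0.0, -0.024, 1.0], [-1.0, 0.0, 0.0]]
wrist_force: [0.2, -0.0, -1.7]
gripper_width: 0.202
```

```bash
python3 st.py
```

```text
t 6.25 tcp [ 0.4573 -0.069   0.1195] grasp [ 0.4573 -0.069   0.0685] jawyaw -178.65 toolx [-0.0003  0.0003 -1.    ] F [ 0.1771 -0.0359 -1.6583] M [0.0095 0.1002 0.0031] w 0.202
PRESS stick origin x,y mm [ -59.8 -199.8] z mm 25.5 relyaw -0.2 Fpress 0.17610627742550872 -0.040639708492777225
```

Request:
{"fn": "move_arm", "kwargs": {"series": [[[0,0,0.02,0.06,0.04,-0.02,0],[0,0,0,0.08,0,0,0],[0,0,0,0.08,0,0,0],[0,0,0,0.08,0,0,0],[0,0,0,0.05,0,0,0]]]}}

```text
time_s: 6.88
tcp_pos: [0.4807, -0.0672, 0.1197]
ee_rot: [[0.002, -1.0, -0.026], [0.0, -0.026, 1.0], [-1.0, -0.002, 0.0]]
wrist_force: [-0.4, -0.5, -1.3]
gripper_width: 0.203
```

```bash
python3 st.py
```

```text
t 6.875 tcp [ 0.4807 -0.0672  0.1197] grasp [ 0.4808 -0.0672  0.0687] jawyaw -178.53 toolx [ 0.0019  0.0003 -1.    ] F [-0.4154 -0.5309 -1.3315] M [-0.0084  0.2501  0.0172] w 0.203
PRESS stick origin x,y mm [ -36.2 -198.6] z mm 25.7 relyaw -0.08 Fpress -0.42960180278350224 -0.5194659597875987
```

Request:
{"fn": "move_arm", "kwargs": {"series": [[[0,0,0,0.02,0,0,0],[0,0,0,0.02,0,0,0]]]}}

```text
time_s: 7.12
tcp_pos: [0.483, -0.0672, 0.1197]
ee_rot: [[0.001, -1.0, -0.026], [0.0, -0.026, 1.0], [-1.0, -0.001, 0.0]]
wrist_force: [-1.2, -0.2, -0.9]
gripper_width: 0.209
```

```bash
python3 st.py; python3 - <<'E'
from h import *
q,_=cap('side')
a=cv2.resize(q[220:340,240:380],None,fx=5,fy=5,interpolation=cv2.INTER_CUBIC);cv2.imwrite('pics/s3.png',a[...,::-1])
E
```

```text
t 7.125 tcp [ 0.483  -0.0672  0.1197] grasp [ 0.4831 -0.0672  0.0687] jawyaw -178.52 toolx [ 0.001   0.0002 -1.    ] F [-1.1527 -0.1888 -0.9109] M [-0.0118  0.3831  0.0997] w 0.209
PRESS stick origin x,y mm [ -33.9 -198.7] z mm 25.7 relyaw -0.07 Fpress -1.1574015257778607 -0.15752231898158234
```

View pics/s3.png

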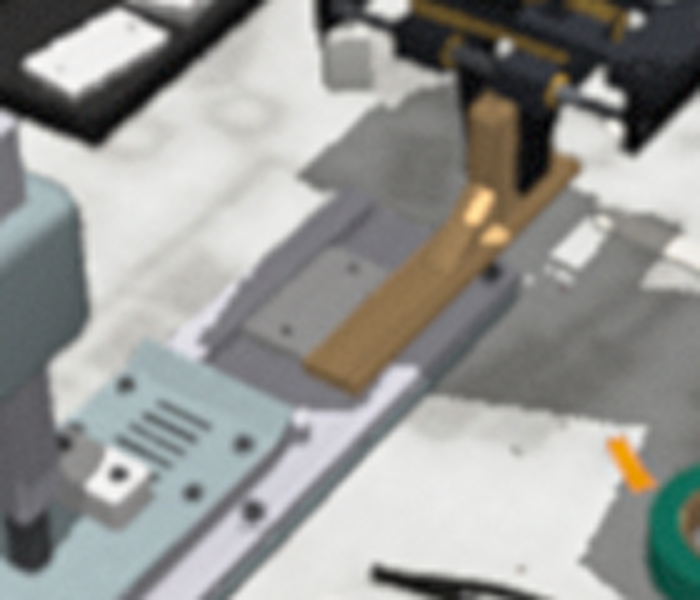

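Request:
{"fn": "move_arm", "kwargs": {"series": [[[0,0,0,0.02,0,0,0]]]}}

```text
time_s: 7.3
tcp_pos: [0.4837, -0.0673, 0.1195]
ee_rot: [[-0.001, -1.0, -0.026], [-0.0, -0.026, 1.0], [-1.0, 0.001, -0.0]]
wrist_force: [-2.6, 0.0, -1.2]
gripper_width: 0.202
```

```bash
python3 st.py
```

```text
t 7.3 tcp [ 0.4837 -0.0673  0.1195] grasp [ 0.4836 -0.0673  0.0685] jawyaw -178.5 toolx [-0.0007 -0.0001 -1.    ] F [-2.6287  0.0367 -1.2202] M [0.1957 0.9763 0.2474] w 0.202
PRESS stick origin x,y mm [ -33.4 -198.8] z mm 25.5 relyaw -0.05 Fpress -2.626762785686906 0.10775890205451435
```

Request:
{"fn": "move_arm", "kwargs": {"series": [[[0,0,0,0.02,0,0,0],[0,0,0,-0.1,0,0,0],[0,0,0,-0.1,-0.1,0,0],[0,0,0,0,-0.45,0,0],[0,0,0,0,-0.5,0,0],[0,0,0,0,-0.5,0,0],[0,0,0,0,0,0,0]]]}}

```text
time_s: 8.18
tcp_pos: [0.473, -0.1634, 0.1206]
ee_rot: [[0.007, -1.0, -0.026], [0.0, -0.026, 1.0], [-1.0, -0.007, -0.0]]
wrist_force: [0.1, -0.2, -2.0]
gripper_width: 0.205
```

```bash
python3 st.py; python3 - <<'E'
from h import *
q,_=cap('side')
a=cv2.resize(q[220:340,240:380],None,fx=5,fy=5,interpolation=cv2.INTER_CUBIC);cv2.imwrite('pics/s4.png',a[...,::-1])
E
```

```text
t 8.175 tcp [ 0.473  -0.1634  0.1206] grasp [ 0.4733 -0.1634  0.0696] jawyaw -178.49 toolx [ 0.0066  0.0001 -1.    ] F [ 0.0522 -0.2344 -2.0429] M [-0.0269  0.1475  0.0223] w 0.205
PRESS stick origin x,y mm [ -46.2 -294.6] z mm 26.6 relyaw -0.04 Fpress 0.04582629896299945 -0.2356858665172036
```

View pics/s4.png

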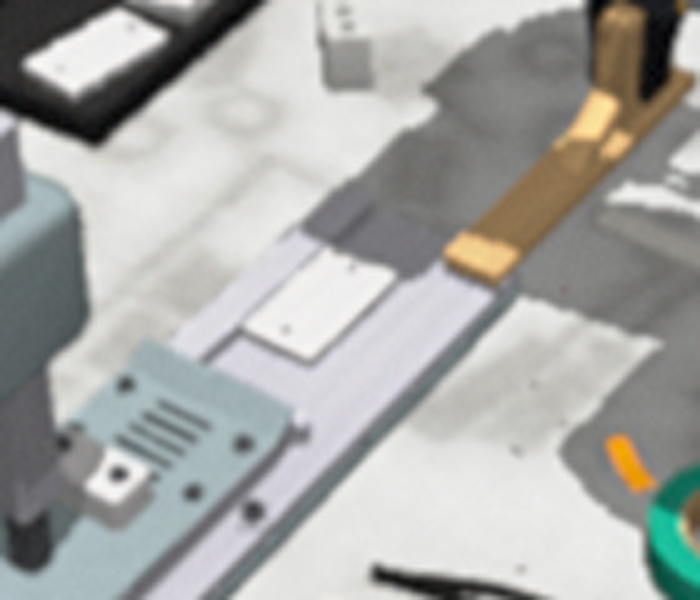

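The blank now lies flush and square along the fence (320,300 in the crop), and the stick is clear behind it. Next I'll centre the stick behind it.

Request:
{"fn": "move_arm", "kwargs": {"series": [[[0,0.04,0,0.38,0.01,-0.02,0],[0,0,0,0.36,0.01,-0.02,0],[0,0,0,0,0,0,0]]]}}

```text
time_s: 8.6
tcp_pos: [0.5178, -0.1599, 0.1184]
ee_rot: [[0.002, -1.0, -0.028], [0.001, -0.028, 1.0], [-1.0, -0.002, 0.001]]
wrist_force: [-0.8, 0.4, -1.7]
gripper_width: 0.203
```

```bash
python3 st.py
```

```text
t 8.6 tcp [ 0.5178 -0.1599  0.1184] grasp [ 0.5179 -0.1598  0.0674] jawyaw -178.38 toolx [ 0.0016  0.0006 -1.    ] F [-0.7934  0.4342 -1.7001] M [-0.037   0.1295  0.0566] w 0.203
PRESS stick origin x,y mm [  -1.6 -292.2] z mm 24.4 relyaw 0.07 Fpress -0.7813860651307066 0.45549885577429344
```

Request:
{"fn": "move_arm", "kwargs": {"series": [[[0,0,0,0.04,0.1,0,0],[0,0,0,0,0.1,0,0],[0,0,0,0,0.1,0,0],[0,0,0,0,0.1,0,0],[0,0,0,0,0.1,0,0],[0,0,0,0,0,0,0]]]}}

```text
time_s: 9.35
tcp_pos: [0.5175, -0.1265, 0.1185]
ee_rot: [[-0.001, -1.0, -0.029], [0.001, -0.029, 1.0], [-1.0, 0.001, 0.001]]
wrist_force: [-0.2, -1.5, -1.7]
gripper_width: 0.208
```

```bash
python3 st.py;  python3 - <<'E'
from h import *
q,_=cap('side')
a=cv2.resize(q[220:340,240:380],None,fx=5,fy=5,interpolation=cv2.INTER_CUBIC);cv2.imwrite('pics/s5.png',a[...,::-1])
E
```

```text
t 9.35 tcp [ 0.5175 -0.1265  0.1185] grasp [ 0.5175 -0.1265  0.0675] jawyaw -178.32 toolx [-0.0006  0.0011 -1.    ] F [-0.1785 -1.5475 -1.7469] M [0.0072 0.1144 0.0405] w 0.208
PRESS stick origin x,y mm [  -1.1 -258.8] z mm 24.5 relyaw 0.13 Fpress -0.22028574151404146 -1.5420626858821966
```

View pics/s5.png

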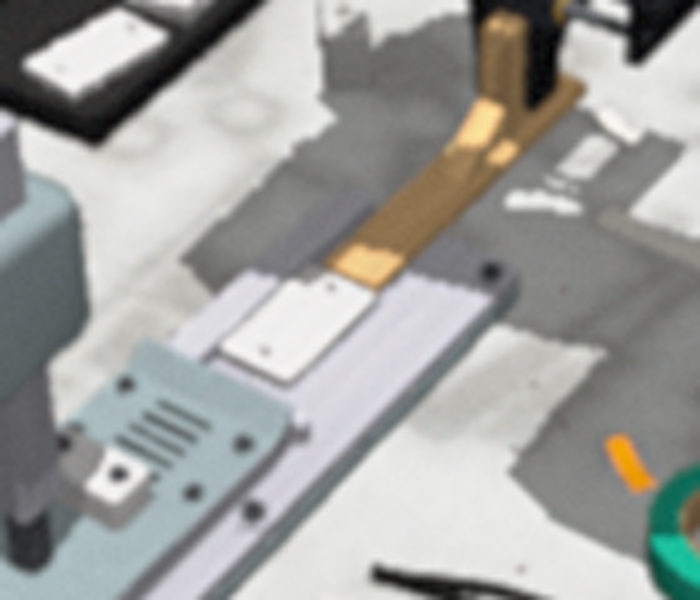

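Request:
{"fn": "move_arm", "kwargs": {"series": [[[0,0,-0.01,0.01,0.12,0,0],[0,0,0,0,0.14,0,0],[0,0,0,0,0.14,0,0],[0,0,0,0,0.14,0,0],[0,0,0,0,0.14,0,0]]]}}

```text
time_s: 10.02
tcp_pos: [0.5175, -0.0841, 0.1183]
ee_rot: [[-0.002, -1.0, -0.027], [0.001, -0.027, 1.0], [-1.0, 0.002, 0.001]]
wrist_force: [0.0, 0.1, -1.0]
gripper_width: 0.206
```

```bash
python3 st.py;  python3 - <<'E'
from h import *
q,_=cap('side')
a=cv2.resize(q[220:340,240:380],None,fx=5,fy=5,interpolation=cv2.INTER_CUBIC);cv2.imwrite('pics/s6.png',a[...,::-1])
E
```

```text
t 10.025 tcp [ 0.5175 -0.0841  0.1183] grasp [ 0.5174 -0.0841  0.0673] jawyaw -178.45 toolx [-0.0024  0.0005 -1.    ] F [ 0.0496  0.1177 -0.9845] M [-0.2537  0.2664  0.1322] w 0.206
PRESS stick origin x,y mm [  -0.1 -216.4] z mm 24.3 relyaw 0.0 Fpress 0.05272689995684986 0.1162705861059511
```

View pics/s6.png

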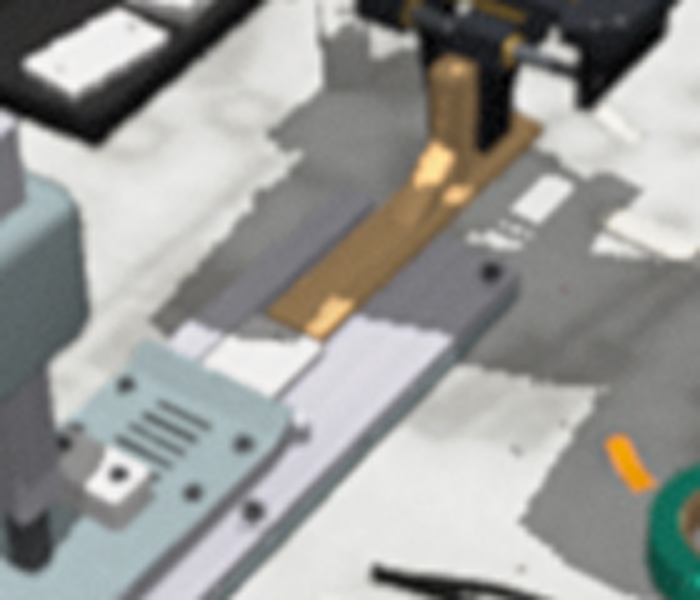

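Request:
{"fn": "move_arm", "kwargs": {"series": [[[0,0.02,0,0,0.14,0,0],[0,0,0,0,0.14,0,0],[0,0,0,0,0.14,0,0],[0,0,0,0,0.12,0,0],[0,0,0,0,0.1,0,0],[0,0,0,0,0,0,0]]]}}

```text
time_s: 10.82
tcp_pos: [0.5177, -0.0417, 0.1184]
ee_rot: [[-0.005, -1.0, -0.028], [0.001, -0.028, 1.0], [-1.0, 0.005, 0.001]]
wrist_force: [-0.2, 1.6, -1.5]
gripper_width: 0.205
```

```bash
python3 st.py
```

```text
t 10.825 tcp [ 0.5177 -0.0417  0.1184] grasp [ 0.5175 -0.0416  0.0674] jawyaw -178.38 toolx [-0.0046  0.001  -1.    ] F [-0.2069  1.5959 -1.4873] M [ 0.0336  0.1513 -0.0055] w 0.205
PRESS stick origin x,y mm [   1.2 -174. ] z mm 24.4 relyaw 0.07 Fpress -0.16363177939941156 1.600928909053828
```

Request:
{"fn": "move_arm", "kwargs": {"series": [[[0,-0.03,-0.01,0,0.08,0,0],[0,0,0,0,0.08,0,0],[0,0,0,0,0.04,0,0]]]}}

```text
time_s: 11.2
tcp_pos: [0.5175, -0.0294, 0.1183]
ee_rot: [[-0.001, -1.0, -0.026], [0.001, -0.026, 1.0], [-1.0, 0.001, 0.001]]
wrist_force: [-0.8, -1.4, -0.9]
gripper_width: 0.206
```

```bash
python3 st.py
```

```text
t 11.2 tcp [ 0.5175 -0.0294  0.1183] grasp [ 0.5175 -0.0294  0.0673] jawyaw -178.5 toolx [-0.0006  0.0008 -1.    ] F [-0.8423 -1.3804 -0.8922] M [-0.249   0.2377  0.0016] w 0.206
PRESS stick origin x,y mm [   1.5 -161.8] z mm 24.3 relyaw -0.05 Fpress -0.8793780594441407 -1.3570992505761323
```

Request:
{"fn": "move_arm", "kwargs": {"series": [[[0,0,0,0,0.06,0,0],[0,0,0,0,0.06,0,0]]]}}

```text
time_s: 11.45
tcp_pos: [0.5174, -0.022, 0.1183]
ee_rot: [[-0.001, -1.0, -0.026], [0.0, -0.026, 1.0], [-1.0, 0.001, 0.001]]
wrist_force: [-0.2, -5.3, -0.0]
gripper_width: 0.207
```

```bash
python3 st.py
```

```text
t 11.45 tcp [ 0.5174 -0.022   0.1183] grasp [ 0.5174 -0.0219  0.0673] jawyaw -178.51 toolx [-0.0011  0.0005 -1.    ] F [-0.1597 -5.2769 -0.0015] M [-1.4805  0.173   0.1223] w 0.207
PRESS stick origin x,y mm [   1.6 -154.3] z mm 24.3 relyaw -0.06 Fpress -0.30234844023080554 -5.270658885913206
```

Request:
{"fn": "move_arm", "kwargs": {"series": [[[0,0,0,0,0.05,0,0]]]}}

```text
time_s: 11.58
tcp_pos: [0.5174, -0.0197, 0.1186]
ee_rot: [[-0.002, -1.0, -0.027], [-0.001, -0.027, 1.0], [-1.0, 0.002, -0.001]]
wrist_force: [0.4, -7.7, -0.3]
gripper_width: 0.204
```

Request:
{"fn": "move_arm", "kwargs": {"series": [[[0,0,0,0,0.05,0,0]]]}}

```text
time_s: 11.7
tcp_pos: [0.5172, -0.0174, 0.1188]
ee_rot: [[-0.002, -1.0, -0.027], [-0.002, -0.027, 1.0], [-1.0, 0.002, -0.002]]
wrist_force: [-0.3, -4.6, -0.0]
gripper_width: 0.205
```

```bash
python3 st.py
```

```text
t 11.7 tcp [ 0.5172 -0.0174  0.1188] grasp [ 0.5171 -0.0175  0.0678] jawyaw -178.48 toolx [-0.0023 -0.0025 -1.    ] F [-0.2717 -4.5974 -0.0083] M [-1.5106  0.0675  0.0231] w 0.205
PRESS stick origin x,y mm [   1.5 -149.9] z mm 24.8 relyaw -0.03 Fpress -0.39595171430408654 -4.588394737172545
```

Request:
{"fn": "move_arm", "kwargs": {"series": [[[0,0,0,0,0.05,0,0],[0,0,0,0,0.05,0,0]]]}}

```text
time_s: 11.95
tcp_pos: [0.5171, -0.012, 0.119]
ee_rot: [[-0.003, -1.0, -0.026], [-0.004, -0.026, 1.0], [-1.0, 0.003, -0.004]]
wrist_force: [-0.1, -3.6, -0.0]
gripper_width: 0.205
```

Request:
{"fn": "move_arm", "kwargs": {"series": [[[0,0,0,0,0.05,0,0],[0,0,0,0,0.05,0,0]]]}}

```text
time_s: 12.2
tcp_pos: [0.517, -0.0059, 0.119]
ee_rot: [[-0.003, -1.0, -0.026], [-0.004, -0.026, 1.0], [-1.0, 0.003, -0.004]]
wrist_force: [-0.9, -4.2, -0.1]
gripper_width: 0.209
```

```bash
python3 st.py
```

```text
t 12.2 tcp [ 0.517  -0.0059  0.119 ] grasp [ 0.5169 -0.0061  0.068 ] jawyaw -178.51 toolx [-0.0031 -0.0041 -1.    ] F [-0.9292 -4.1785 -0.0901] M [-1.2915  0.1346  0.0475] w 0.209
PRESS stick origin x,y mm [   1.5 -138.5] z mm 25.0 relyaw -0.06 Fpress -1.041865306233352 -4.151854971197964
```

Request:
{"fn": "move_arm", "kwargs": {"series": [[[0,0,0,0,0.03,0,0]]]}}

```text
time_s: 12.32
tcp_pos: [0.517, -0.0038, 0.119]
ee_rot: [[-0.003, -1.0, -0.026], [-0.004, -0.026, 1.0], [-1.0, 0.003, -0.004]]
wrist_force: [0.6, -4.1, -0.3]
gripper_width: 0.202
```

Request:
{"fn": "move_arm", "kwargs": {"series": [[[0,0,0,0,0.03,0,0]]]}}

```text
time_s: 12.45
tcp_pos: [0.517, -0.0019, 0.119]
ee_rot: [[-0.003, -1.0, -0.026], [-0.004, -0.026, 1.0], [-1.0, 0.003, -0.004]]
wrist_force: [-0.3, -4.4, -0.3]
gripper_width: 0.205
```

Request:
{"fn": "move_arm", "kwargs": {"series": [[[0,0,0,0,0.03,0,0]]]}}

```text
time_s: 12.58
tcp_pos: [0.517, 0.0001, 0.119]
ee_rot: [[-0.003, -1.0, -0.026], [-0.004, -0.026, 1.0], [-1.0, 0.004, -0.004]]
wrist_force: [0.4, -4.9, -0.7]
gripper_width: 0.205
```

```bash
python3 st.py
```

```text
t 12.575 tcp [0.517  0.0001 0.119 ] grasp [ 0.5168 -0.0002  0.068 ] jawyaw -178.48 toolx [-0.0034 -0.0043 -1.    ] F [ 0.3825 -4.9265 -0.7091] M [-1.2644  0.1038  0.0008] w 0.205
PRESS stick origin x,y mm [   1.6 -132.6] z mm 25.0 relyaw -0.03 Fpress 0.24914718645929737 -4.9350079479934275
```

Request:
{"fn": "move_arm", "kwargs": {"series": [[[0,0,0,0,0.03,0,0]]]}}

```text
time_s: 12.7
tcp_pos: [0.5169, 0.0019, 0.119]
ee_rot: [[-0.004, -1.0, -0.026], [-0.004, -0.026, 1.0], [-1.0, 0.004, -0.004]]
wrist_force: [-0.0, -4.1, -0.5]
gripper_width: 0.208
```

Request:
{"fn": "move_arm", "kwargs": {"series": [[[0,0,0,0,0.03,0,0]]]}}

```text
time_s: 12.82
tcp_pos: [0.5169, 0.0038, 0.119]
ee_rot: [[-0.004, -1.0, -0.026], [-0.004, -0.026, 1.0], [-1.0, 0.004, -0.004]]
wrist_force: [0.2, -4.1, -0.6]
gripper_width: 0.205
```

Request:
{"fn": "move_arm", "kwargs": {"series": [[[0,0,0,0,0.03,0,0]]]}}

```text
time_s: 12.95
tcp_pos: [0.5169, 0.0057, 0.119]
ee_rot: [[-0.004, -1.0, -0.026], [-0.004, -0.026, 1.0], [-1.0, 0.004, -0.004]]
wrist_force: [-0.5, -4.6, 0.1]
gripper_width: 0.207
```

```bash
python3 st.py
```

```text
t 12.95 tcp [0.5169 0.0057 0.119 ] grasp [0.5167 0.0055 0.068 ] jawyaw -178.49 toolx [-0.0037 -0.0044 -1.    ] F [-0.5046 -4.5579  0.0539] M [-1.3045  0.1245  0.067 ] w 0.207
PRESS stick origin x,y mm [   1.7 -126.9] z mm 25.0 relyaw -0.04 Fpress -0.6276764223437841 -4.5426138455451905
```

Request:
{"fn": "move_arm", "kwargs": {"series": [[[0,0,0,-0.005,0.03,0,0]]]}}

```text
time_s: 13.08
tcp_pos: [0.5166, 0.0077, 0.119]
ee_rot: [[-0.004, -1.0, -0.026], [-0.004, -0.026, 1.0], [-1.0, 0.004, -0.004]]
wrist_force: [-0.1, -4.8, -1.0]
gripper_width: 0.209
```

Request:
{"fn": "move_arm", "kwargs": {"series": [[[0,0,0,0,0.03,0,0]]]}}

```text
time_s: 13.2
tcp_pos: [0.5166, 0.0096, 0.119]
ee_rot: [[-0.004, -1.0, -0.026], [-0.004, -0.026, 1.0], [-1.0, 0.004, -0.004]]
wrist_force: [-0.1, -4.2, -0.7]
gripper_width: 0.204
```

Request:
{"fn": "move_arm", "kwargs": {"series": [[[0,0,0,0,0.03,0,0]]]}}

```text
time_s: 13.32
tcp_pos: [0.5166, 0.0115, 0.119]
ee_rot: [[-0.004, -1.0, -0.026], [-0.004, -0.026, 1.0], [-1.0, 0.004, -0.004]]
wrist_force: [0.5, -4.9, -0.0]
gripper_width: 0.206
```

```bash
python3 st.py
```

```text
t 13.325 tcp [0.5166 0.0115 0.119 ] grasp [0.5164 0.0113 0.068 ] jawyaw -178.5 toolx [-0.0036 -0.0044 -1.    ] F [ 0.4778 -4.9447 -0.0092] M [-1.3857  0.0913  0.0704] w 0.206
PRESS stick origin x,y mm [   1.5 -121.1] z mm 25.0 relyaw -0.05 Fpress 0.3438333947817284 -4.9558599934899465
```

Request:
{"fn": "move_arm", "kwargs": {"series": [[[0,0,0,0,0.03,0,0]]]}}

```text
time_s: 13.45
tcp_pos: [0.5166, 0.0134, 0.119]
ee_rot: [[-0.004, -1.0, -0.026], [-0.004, -0.026, 1.0], [-1.0, 0.004, -0.004]]
wrist_force: [-0.5, -4.9, -0.1]
gripper_width: 0.204
```

Request:
{"fn": "move_arm", "kwargs": {"series": [[[0,0,0,0,0.03,0,0]]]}}

```text
time_s: 13.58
tcp_pos: [0.5166, 0.0153, 0.119]
ee_rot: [[-0.004, -1.0, -0.026], [-0.004, -0.026, 1.0], [-1.0, 0.004, -0.004]]
wrist_force: [0.9, -4.4, 0.1]
gripper_width: 0.207
```

```bash
python3 st.py
```

```text
t 13.575 tcp [0.5166 0.0153 0.119 ] grasp [0.5164 0.0151 0.068 ] jawyaw -178.5 toolx [-0.0037 -0.0044 -1.    ] F [ 0.9072 -4.3926  0.1076] M [-1.3378  0.0929  0.0388] w 0.207
PRESS stick origin x,y mm [   1.6 -117.3] z mm 25.0 relyaw -0.05 Fpress 0.7880475790613067 -4.415514752247725
```

Request:
{"fn": "move_arm", "kwargs": {"series": [[[0,0,0,-0.003,0.03,0,0]]]}}

```text
time_s: 13.7
tcp_pos: [0.5164, 0.0172, 0.119]
ee_rot: [[-0.004, -1.0, -0.026], [-0.004, -0.026, 1.0], [-1.0, 0.004, -0.004]]
wrist_force: [-0.2, -4.9, -0.6]
gripper_width: 0.205
```

Request:
{"fn": "move_arm", "kwargs": {"series": [[[0,0,0,0,0.03,0,0]]]}}

```text
time_s: 13.82
tcp_pos: [0.5164, 0.0191, 0.119]
ee_rot: [[-0.004, -1.0, -0.026], [-0.004, -0.026, 1.0], [-1.0, 0.004, -0.004]]
wrist_force: [-0.0, -4.1, -0.2]
gripper_width: 0.203
```

```bash
python3 st.py
```

```text
t 13.825 tcp [0.5164 0.0191 0.119 ] grasp [0.5162 0.0189 0.068 ] jawyaw -178.5 toolx [-0.0036 -0.0044 -1.    ] F [-0.0344 -4.0812 -0.2444] M [-1.3154  0.0642  0.0559] w 0.203
PRESS stick origin x,y mm [   1.5 -113.5] z mm 25.0 relyaw -0.05 Fpress -0.14479394491377132 -4.078774833997551
```

Request:
{"fn": "move_arm", "kwargs": {"series": [[[0,0,0,0,0.03,0,0]]]}}

```text
time_s: 13.95
tcp_pos: [0.5164, 0.0211, 0.1191]
ee_rot: [[-0.004, -1.0, -0.026], [-0.004, -0.026, 1.0], [-1.0, 0.004, -0.004]]
wrist_force: [-1.1, -4.4, -1.4]
gripper_width: 0.206
```

Request:
{"fn": "move_arm", "kwargs": {"series": [[[0,0,0,0,0.03,0,0]]]}}

```text
time_s: 14.08
tcp_pos: [0.5163, 0.023, 0.119]
ee_rot: [[-0.004, -1.0, -0.026], [-0.004, -0.026, 1.0], [-1.0, 0.004, -0.004]]
wrist_force: [-0.4, -5.2, -0.3]
gripper_width: 0.206
```

```bash
python3 st.py
```

```text
t 14.075 tcp [0.5163 0.023  0.119 ] grasp [0.5161 0.0228 0.068 ] jawyaw -178.5 toolx [-0.0038 -0.0045 -1.    ] F [-0.3702 -5.1815 -0.3048] M [-1.328   0.1163  0.0523] w 0.206
PRESS stick origin x,y mm [   1.6 -109.6] z mm 25.0 relyaw -0.05 Fpress -0.5101840623696504 -5.16963002450939
```

Request:
{"fn": "move_arm", "kwargs": {"series": [[[0,0,0,-0.003,0.03,0,0]]]}}

```text
time_s: 14.2
tcp_pos: [0.5162, 0.0249, 0.1191]
ee_rot: [[-0.004, -1.0, -0.026], [-0.004, -0.026, 1.0], [-1.0, 0.004, -0.004]]
wrist_force: [-0.1, -5.5, 0.1]
gripper_width: 0.199
```

Request:
{"fn": "move_arm", "kwargs": {"series": [[[0,0,0,0,0.03,0,0]]]}}

```text
time_s: 14.32
tcp_pos: [0.5162, 0.0268, 0.1191]
ee_rot: [[-0.004, -1.0, -0.026], [-0.004, -0.026, 1.0], [-1.0, 0.004, -0.004]]
wrist_force: [0.4, -4.4, -1.3]
gripper_width: 0.2
```

```bash
python3 st.py
```

```text
t 14.325 tcp [0.5162 0.0268 0.1191] grasp [0.516  0.0266 0.0681] jawyaw -178.51 toolx [-0.0037 -0.0044 -1.    ] F [ 0.3705 -4.4285 -1.3189] M [-1.3397  0.0447  0.0151] w 0.2
PRESS stick origin x,y mm [   1.5 -105.8] z mm 25.1 relyaw -0.06 Fpress 0.250553947587095 -4.436892378034781
```

Nose at about 114 mm. Continuing singly.

Request:
{"fn": "move_arm", "kwargs": {"series": [[[0,0,0,0,0.03,0,0]]]}}

```text
time_s: 14.45
tcp_pos: [0.5161, 0.0288, 0.119]
ee_rot: [[-0.004, -1.0, -0.026], [-0.004, -0.026, 1.0], [-1.0, 0.004, -0.004]]
wrist_force: [-0.5, -4.2, -0.4]
gripper_width: 0.204
```

Request:
{"fn": "move_arm", "kwargs": {"series": [[[0,0,0,0,0.03,0,0]]]}}

```text
time_s: 14.58
tcp_pos: [0.5161, 0.0307, 0.1191]
ee_rot: [[-0.004, -1.0, -0.026], [-0.004, -0.026, 1.0], [-1.0, 0.004, -0.004]]
wrist_force: [0.0, -4.2, -0.3]
gripper_width: 0.206
```

```bash
python3 st.py
```

```text
t 14.575 tcp [0.5161 0.0307 0.1191] grasp [0.5159 0.0304 0.0681] jawyaw -178.51 toolx [-0.0038 -0.0045 -1.    ] F [ 0.0184 -4.2146 -0.3362] M [-1.3724  0.0872  0.046 ] w 0.206
PRESS stick origin x,y mm [   1.6 -101.9] z mm 25.1 relyaw -0.06 Fpress -0.09558127885312968 -4.213568986066645
```

Request:
{"fn": "move_arm", "kwargs": {"series": [[[0,0,0,-0.003,0.03,0,0]]]}}

```text
time_s: 14.7
tcp_pos: [0.516, 0.0326, 0.119]
ee_rot: [[-0.004, -1.0, -0.026], [-0.004, -0.026, 1.0], [-1.0, 0.004, -0.004]]
wrist_force: [0.2, -4.8, -0.9]
gripper_width: 0.207
```

Request:
{"fn": "move_arm", "kwargs": {"series": [[[0,0,0,0,0.02,0,0]]]}}

```text
time_s: 14.82
tcp_pos: [0.516, 0.0339, 0.119]
ee_rot: [[-0.004, -1.0, -0.026], [-0.004, -0.026, 1.0], [-1.0, 0.004, -0.004]]
wrist_force: [0.0, -5.0, -0.9]
gripper_width: 0.203
```

```bash
python3 st.py
```

```text
t 14.825 tcp [0.516  0.0339 0.119 ] grasp [0.5158 0.0337 0.068 ] jawyaw -178.51 toolx [-0.0037 -0.0045 -1.    ] F [ 0.0033 -5.0007 -0.9254] M [-1.3903  0.0698 -0.0049] w 0.203
PRESS stick origin x,y mm [  1.5 -98.7] z mm 25.0 relyaw -0.06 Fpress -0.13195441988966236 -4.998968746350388
```

Request:
{"fn": "move_arm", "kwargs": {"series": [[[0,0,0,0,0.02,0,0]]]}}

```text
time_s: 14.95
tcp_pos: [0.5159, 0.0352, 0.1191]
ee_rot: [[-0.004, -1.0, -0.026], [-0.004, -0.026, 1.0], [-1.0, 0.004, -0.004]]
wrist_force: [0.3, -4.6, -1.0]
gripper_width: 0.207
```

Request:
{"fn": "move_arm", "kwargs": {"series": [[[0,0,0,0,0.02,0,0]]]}}

```text
time_s: 15.08
tcp_pos: [0.5158, 0.036, 0.1192]
ee_rot: [[-0.004, -1.0, -0.026], [-0.005, -0.026, 1.0], [-1.0, 0.005, -0.005]]
wrist_force: [0.6, -9.9, 1.3]
gripper_width: 0.203
```

```bash
python3 st.py
```

```text
t 15.075 tcp [0.5158 0.036  0.1192] grasp [0.5156 0.0358 0.0682] jawyaw -178.5 toolx [-0.0044 -0.0054 -1.    ] F [ 0.6429 -9.9143  1.3182] M [-2.8729 -0.1816  0.0049] w 0.203
PRESS stick origin x,y mm [  1.4 -96.6] z mm 25.2 relyaw -0.05 Fpress 0.3745317884991108 -9.928055029655185
```

Force rose from 4.6 to 9.9 N with the travel cut short: the blank is on the stop, with about 5 N on it. Holding gently.

Request:
{"fn": "move_arm", "kwargs": {"series": [[[0,0,0,0,0.01,0,0]]]}}

```text
time_s: 15.2
tcp_pos: [0.5159, 0.0361, 0.1193]
ee_rot: [[-0.005, -1.0, -0.026], [-0.006, -0.026, 1.0], [-1.0, 0.005, -0.006]]
wrist_force: [1.0, -7.9, 0.8]
gripper_width: 0.205
```

```bash
python3 st.py
```

```text
t 15.2 tcp [0.5159 0.0361 0.1193] grasp [0.5156 0.0358 0.0683] jawyaw -178.5 toolx [-0.0047 -0.0064 -1.    ] F [ 0.9839 -7.9139  0.7872] M [-2.35   -0.1576 -0.0142] w 0.205
PRESS stick origin x,y mm [  1.4 -96.6] z mm 25.3 relyaw -0.05 Fpress 0.7694653355394389 -7.937569842370916
```

Request:
{"fn": "move_arm", "kwargs": {"series": [[[0,0,0,0,0.015,0,0]]]}}

```text
time_s: 15.32
tcp_pos: [0.5158, 0.0362, 0.1195]
ee_rot: [[-0.005, -1.0, -0.026], [-0.008, -0.026, 1.0], [-1.0, 0.005, -0.008]]
wrist_force: [0.8, -9.7, -0.1]
gripper_width: 0.203
```

```bash
python3 st.py
```

```text
t 15.325 tcp [0.5158 0.0362 0.1195] grasp [0.5156 0.0359 0.0685] jawyaw -178.5 toolx [-0.0051 -0.0077 -1.    ] F [ 0.7929 -9.6505 -0.0982] M [-2.7315 -0.2343 -0.0369] w 0.203
PRESS stick origin x,y mm [  1.3 -96.5] z mm 25.5 relyaw -0.05 Fpress 0.5315238166872843 -9.668432181977003
```

Request:
{"fn": "move_arm", "kwargs": {"series": [[[0,0,0,0,0.013,0,0],[0,0,0,0,-0.03,0,0],[0,0,0,0,-0.15,0,0],[0,0,0,0.01,-0.3,0,0],[0,0,0,0.01,-0.4,0,0],[0,0,0,0,-0.4,0,0],[0,0,0,0,0,0,0]]]}}

```text
time_s: 16.2
tcp_pos: [0.5179, -0.043, 0.1194]
ee_rot: [[-0.002, -1.0, -0.025], [-0.005, -0.025, 1.0], [-1.0, 0.002, -0.004]]
wrist_force: [0.4, 0.2, -1.4]
gripper_width: 0.206
```

```bash
python3 st.py;  python3 - <<'E'
from h import *
q,_=cap('side')
a=cv2.resize(q[220:340,240:380],None,fx=5,fy=5,interpolation=cv2.INTER_CUBIC);cv2.imwrite('pics/s7.png',a[...,::-1])
E
```

```text
t 16.2 tcp [ 0.5179 -0.043   0.1194] grasp [ 0.5178 -0.0432  0.0684] jawyaw -178.55 toolx [-0.0017 -0.0045 -1.    ] F [ 0.4089  0.2082 -1.4165] M [0.0366 0.1231 0.0139] w 0.206
PRESS stick origin x,y mm [   1.5 -175.6] z mm 25.4 relyaw -0.1 Fpress 0.41434869384037365 0.19711032762225814
```

View pics/s7.png

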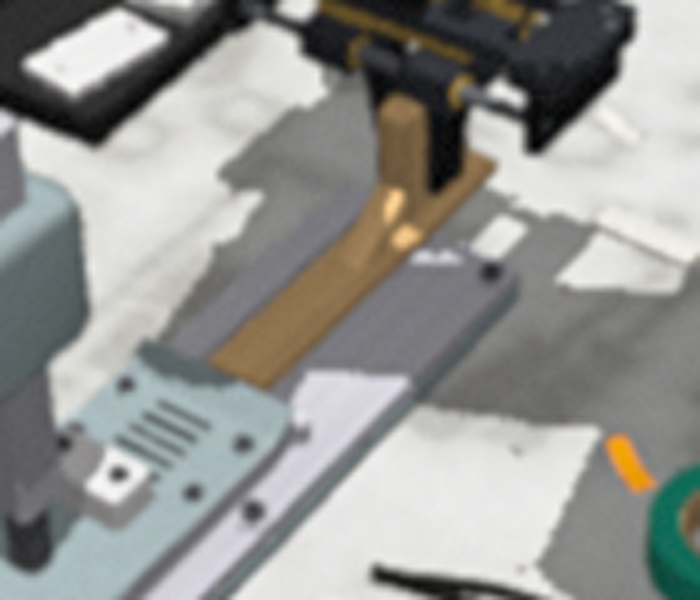

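Request:
{"fn": "move_arm", "kwargs": {"series": [[[0,0,0,0,-0.4,0,0],[0.03,-0.03,0,0,-0.5,0.1,0],[0,0,0,0,-0.5,0.1,0],[0,0,0,-0.1,-0.5,0,0],[0,0,0,-0.1,-0.5,0,0],[0,0,0,-0.1,-0.3,0,0],[0,0,0,0,0,0,0]]]}}

```text
time_s: 17.12
tcp_pos: [0.5013, -0.2062, 0.132]
ee_rot: [[0.007, -0.999, -0.032], [0.001, -0.032, 1.0], [-1.0, -0.007, 0.001]]
wrist_force: [-0.5, 0.7, -1.3]
gripper_width: 0.202
```

```bash
python3 st.py;  python3 - <<'E'
from h import *
q,d=cap('side')
a=cv2.resize(q[190:340,240:400],None,fx=4,fy=4,interpolation=cv2.INTER_CUBIC);cv2.imwrite('pics/s8.png',a[...,::-1])
C=cloud('side',d)
hsv=cv2.cvtColor(q,cv2.COLOR_RGB2HSV)
w=(hsv[...,0]>8)&(hsv[...,0]<28)&(hsv[...,1]>70)&(C[...,2]>.015)&(C[...,2]<.09)&(C[...,0]>.46)&(C[...,0]<.55)&(C[...,1]>-.3)&(C[...,1]<-.03)
Q=C[w]
for a in np.arange(-.3,-.04,.02):
    s=(Q[:,1]>a)&(Q[:,1]<a+.02)
    if s.sum()>5: print(round(a,2),s.sum(),np.median(Q[s],0).round(4))
E
```

```text
t 17.125 tcp [ 0.5013 -0.2062  0.132 ] grasp [ 0.5016 -0.2062  0.081 ] jawyaw -178.19 toolx [ 0.0068  0.0009 -1.    ] F [-0.4745  0.6937 -1.3021] M [0.0038 0.1462 0.0042] w 0.202
PRESS stick origin x,y mm [ -19.2 -338.1] z mm 38.0 relyaw 0.26 Fpress -0.4556053916593907 0.7062563757269381
-0.26 9 [ 0.4932 -0.2447  0.0484]
-0.24 19 [ 0.4921 -0.2298  0.0489]
-0.22 41 [ 0.4905 -0.2074  0.05  ]
-0.2 94 [ 0.4944 -0.1876  0.0714]
-0.18 92 [ 0.4969 -0.1712  0.0635]
-0.16 82 [ 0.4974 -0.1521  0.0508]
-0.14 61 [ 0.496  -0.1302  0.0488]
-0.12 63 [ 0.4959 -0.1098  0.049 ]
-0.1 65 [ 0.4959 -0.0902  0.0487]
-0.08 79 [ 0.4949 -0.0686  0.0487]
-0.06 22 [ 0.4973 -0.0594  0.0458]
```

View pics/s8.png

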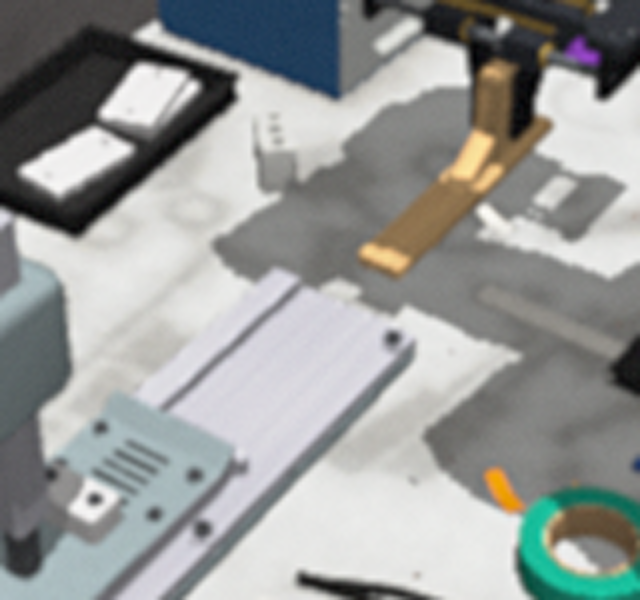

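Request:
{"fn": "move_arm", "kwargs": {"series": [[[0,0,0,0,-0.2,0,0],[0,0,0,0,0,-0.3,0],[0,0,0,0,0,-0.2,0],[0,0,0,0,0,0,0]]]}}

```text
time_s: 17.68
tcp_pos: [0.5034, -0.217, 0.1017]
ee_rot: [[0.009, -0.999, -0.037], [0.0, -0.037, 0.999], [-1.0, -0.009, 0.0]]
wrist_force: [0.1, -0.4, -1.4]
gripper_width: 0.205
```

```bash
python3 st.py
```

```text
t 17.675 tcp [ 0.5034 -0.217   0.1017] grasp [ 0.5039 -0.217   0.0507] jawyaw -177.89 toolx [ 0.0092  0.0004 -1.    ] F [ 0.1272 -0.3773 -1.4102] M [-0.0022  0.1185 -0.0131] w 0.205
PRESS stick origin x,y mm [ -17.1 -349. ] z mm 7.7 relyaw 0.56 Fpress 0.11691199790151074 -0.38055251752492236
```

Request:
{"fn": "move_arm", "kwargs": {"series": [[[0,0.03,0,0,0,-0.08,0],[0,0,0,0,0,-0.03,0],[0,0,0,0,0,0,0]]]}}

```text
time_s: 18.05
tcp_pos: [0.5044, -0.2169, 0.0955]
ee_rot: [[0.007, -0.999, -0.038], [-0.0, -0.038, 0.999], [-1.0, -0.007, -0.0]]
wrist_force: [-0.6, -0.9, -2.3]
gripper_width: 0.207
```

```bash
python3 st.py
```

```text
t 18.05 tcp [ 0.5044 -0.2169  0.0955] grasp [ 0.5047 -0.2169  0.0445] jawyaw -177.83 toolx [ 0.0065 -0.0001 -1.    ] F [-0.5765 -0.8998 -2.2895] M [ 0.0759  0.1288 -0.0099] w 0.207
PRESS stick origin x,y mm [ -16.4 -348.9] z mm 1.5 relyaw 0.62 Fpress -0.6006388346493977 -0.8838492790945641
```

Request:
{"fn": "move_arm", "kwargs": {"series": [[[0,0.01,0,0,0,-0.025,0],[0,0,0,0,0,-0.01,0]]]}}

```text
time_s: 18.3
tcp_pos: [0.5046, -0.217, 0.094]
ee_rot: [[0.006, -0.999, -0.038], [-0.0, -0.038, 0.999], [-1.0, -0.006, -0.001]]
wrist_force: [-1.2, 1.0, 2.3]
gripper_width: 0.208
```

```bash
python3 st.py
```

```text
t 18.3 tcp [ 0.5046 -0.217   0.094 ] grasp [ 0.5049 -0.217   0.043 ] jawyaw -177.82 toolx [ 0.0058 -0.0003 -1.    ] F [-1.2201  0.9827  2.3359] M [0.333  0.5032 0.0166] w 0.208
PRESS stick origin x,y mm [ -16.2 -349. ] z mm 0.0 relyaw 0.63 Fpress -1.1930901560231324 1.0153651156782362
```

Request:
{"fn": "move_arm", "kwargs": {"series": [[[0,0,0,0,0,0,0.7],[0,0,0,0,0,0,0.7],[0,0,0,0,0,0,0.7],[0,0,0,0,0,0,0.7],[0,0,0,0,0,0,0.7],[0,0,0,0,0,0,0.7]]]}}

```text
time_s: 19.05
tcp_pos: [0.5054, -0.2172, 0.0949]
ee_rot: [[0.008, -0.999, -0.038], [-0.001, -0.038, 0.999], [-1.0, -0.008, -0.001]]
wrist_force: [-0.1, 0.6, 0.4]
gripper_width: 0.69
```

```bash
python3 st.py
```

```text
t 19.05 tcp [ 0.5054 -0.2172  0.0949] grasp [ 0.5058 -0.2172  0.0439] jawyaw -177.8 toolx [ 0.0083 -0.0009 -1.    ] F [-0.0529  0.5903  0.383 ] M [ 0.0161  0.1258 -0.0215] w 0.69
PRESS stick origin x,y mm [ -15.3 -349.3] z mm 0.9 relyaw 0.65 Fpress -0.036955315457997635 0.5915063706106896
```

Released. Rising straight up, then away so the cameras can see.

Request:
{"fn": "move_arm", "kwargs": {"series": [[[0,0,0,0,0,0.3,0.7],[0,0,0,0,0,0.5,0.7],[0,0,0,0,0,0.8,0.7],[0,0,0,0,0,0.8,0.7],[0,0,0,-0.4,-0.8,0.5,0.7],[0,0,0,-0.4,-0.8,0,0.7],[0,0,0,-0.4,-0.8,0,0.7],[0,0,0,-0.4,-0.8,0,0.7],[0,0,0,0,0,0,0.7]]]}}

```text
time_s: 20.18
tcp_pos: [0.4053, -0.4137, 0.2751]
ee_rot: [[0.009, -0.999, -0.042], [-0.004, -0.042, 0.999], [-1.0, -0.009, -0.004]]
wrist_force: [-0.3, 1.2, -0.2]
gripper_width: 0.699
```

```bash
python3 st.py;  python3 - <<'E'
from h import *
np.set_printoptions(precision=4,suppress=True)
p,dt=cap('top','t9.png');q,ds=cap('side','s9.png')
a=cv2.resize(p[170:310,130:430],None,fx=2.6,fy=2.6,interpolation=cv2.INTER_CUBIC);cv2.imwrite('pics/t9c.png',a[...,::-1])
a=cv2.resize(q[190:340,200:400],None,fx=4,fy=4,interpolation=cv2.INTER_CUBIC);cv2.imwrite('pics/s9c.png',a[...,::-1])
for n,d in(('top',dt),('side',ds)):
    C=cloud(n,d)
    pp=p if n=='top' else q
    hsv=cv2.cvtColor(pp,cv2.COLOR_RGB2HSV)
    w=(hsv[...,0]>8)&(hsv[...,0]<28)&(hsv[...,1]>70)&(C[...,2]>-.01)&(C[...,2]<.03)&(C[...,0]>.46)&(C[...,0]<.56)&(C[...,1]>-.3)&(C[...,1]<-.03)
    Q=C[w];print(n,len(Q))
    for a in np.arange(-.3,-.04,.03):
        s=(Q[:,1]>a)&(Q[:,1]<a+.03)
        if s.sum()>5: print(round(a,2),s.sum(),np.median(Q[s],0).round(4))
for n in('calliper','screw_cup','setting_block'):
    for cam,d in(('top',dt),('side',ds)):
        for x in spotter.find_in(cam,n)[:1]:
            print(cam,n,x['conf'],np.round(x['centre'],1))
E
```

```text
t 20.175 tcp [ 0.4053 -0.4137  0.2751] grasp [ 0.4057 -0.4139  0.2241] jawyaw -177.58 toolx [ 0.0088 -0.0038 -1.    ] F [-0.3327  1.1503 -0.1967] M [0.0572 0.0759 0.0341] w 0.699
PRESS stick origin x,y mm [-120.6 -543.1] z mm 181.1 relyaw 0.87 Fpress -0.30150757418444274 1.158904870249372
top 879
-0.27 67 [ 0.4975 -0.2559  0.0102]
-0.24 54 [ 0.4935 -0.2265  0.0109]
-0.21 86 [ 0.4947 -0.1891  0.0111]
-0.18 179 [ 0.5009 -0.1647  0.0131]
-0.15 189 [ 0.5    -0.1363  0.0101]
-0.12 182 [ 0.4998 -0.1046  0.0103]
-0.09 122 [ 0.4996 -0.0792  0.0101]
side 514
-0.27 27 [ 0.4968 -0.2483  0.011 ]
-0.24 56 [ 0.4971 -0.2253  0.0125]
-0.21 74 [ 0.4974 -0.1927  0.0161]
-0.18 105 [ 0.4991 -0.1652  0.0138]
-0.15 85 [ 0.5003 -0.1354  0.0107]
-0.12 89 [ 0.4988 -0.1053  0.0107]
-0.09 78 [ 0.4993 -0.0762  0.0105]
top calliper 0.87 [338.3 335.3]
side calliper 0.82 [403.4 278.4]
top screw_cup 0.78 [263.6 182.4]
side screw_cup 0.24 [258.3 298.8]
top setting_block 0.72 [352.5 197.6]
side setting_block 0.75 [305.9 230.6]
```

View pics/t9c.png

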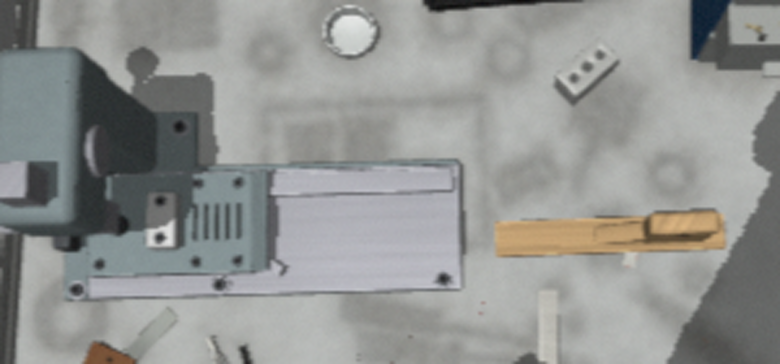

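View pics/s9c.png

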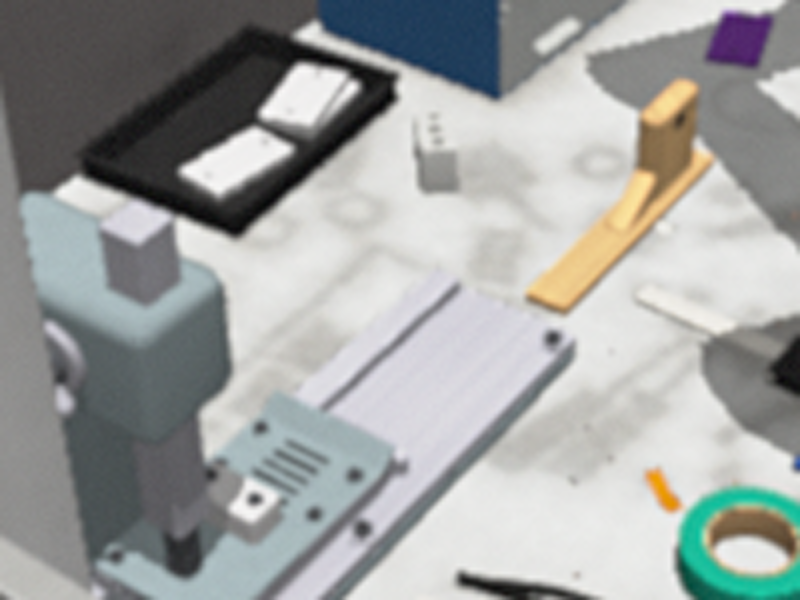

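The blank is inside the guard and the bed is clear. The stick lies flat at (615,235) in the top crop, about 30 mm short of the bed, and the bystanders are where they were. Handing in.

```bash
python3 -c "
from station import r
print(r.finish_job())"
```

```text
the job is handed in; nothing more can be done
None
```

I loaded the blank against the die stop with the push stick and handed the job in at about 20 s. The fingers never touched the blank, but no verdict came back, so success isn't confirmed.

- **Squaring:** I pushed the blank flush to the fence with the side of the stick, at about 2.6 N. A close picture showed it flush and square.
- **Feeding:** The toe of the stick pushed it through the guard. The force peaked at about 7.7 N at the roller, then held at 4–5 N of drag.
- **Stop:** About 123 mm past the mouth, by my estimate, the force rose to 9.9 N and travel ended. I held it there for about 0.4 s at 8–10 N, which puts roughly 3–5 N on the stop, under its 12 N slip limit.
- **Stick:** I withdrew it straight and laid it flat on the bench, about 30 mm short of the end of the bed. Both cameras' depth readings show it lying level, with the top of the bar 10–11 mm above the bench. The nominal bar thickness is 9 mm, and the depth noise is about 2 mm.
- **Bystanders:** Most detections of the calliper, cup and block matched the first pictures to within 1–3 pixels. The side camera's cup detections were low-confidence, at about the same wrong place both times. I relied on its top view, where it had not visibly moved.

**Not checked:** the blank is hidden inside the guard, so its contact with the stop, and the stop not having shifted, rest on the force and travel readings alone.

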